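Load the roller spindle with its three rings

TASK

Load the roller spindle: without picking the rings up, push them one at a time off their rack rods straight across onto the spindle, the largest first, then the middle-sized one, then the smallest, each fully home so that the three sit against the shoulder and one another without gaps. The spindle's carriage slides sideways to face each rod (its black tab is there to push or hold); never let a ring drop, and leave everything else on the bench where it is.

Things in the scene. Friction and masses are not known exactly. Their poses are not given: they have to be found in the camera images.
- loader: Fixed loader: plywood base 226 (x) x 256 (y) x 12 mm. Origin on the bench under the gap between rods and spindle; x points from rack to carriage (the way rings are pushed), y left of that, z up. Rack: three uprights 30 mm wide, 80 mm high, front faces at x = -91.5 mm, each with a 12 mm steel rod along +x, at y = +75, 0, -75 mm, axes 65 mm above the bench, 90 mm long; root collars 22 mm wide, 4 mm thick.
- carriage (a joint): Position (m) of the spindle carriage on its rail along the loader's y; equals the spindle's y in the loader's frame (-0.085 to 0.085). At +0.075, 0 or -0.075 the spindle is in line with the left, middle or right rod. Stays where left; some 3 N of friction.
- shoulder (a point): Centre of the 26 mm shoulder face on the carriage, on the spindle axis, 65 mm above the bench; axes as the loader's. The spindle, a 12 mm post, points from here along -x, 70 mm long, the last 6 mm tapering to 5.6 mm; its end passes 3 mm from the rods' ends. Rings fully home have centres 10, 30 and 50 mm from here. Behind it an 85 mm high bracket.
- tab_top (a point): Top centre of the black upright tab on the carriage, 32.5 mm behind (+x of) the shoulder face, 103 mm above the bench: 24 mm long along the loader's x, 12 mm thick along its y, free for 60 mm down from its top. Push or pinch it to slide the carriage.
- rod_left (a point): Centre of the free end of the rack rod at x = -1.5, y = +75 mm of the loader, 65 mm above the bench.
- rod_middle (a point): Centre of the free end of the middle rack rod (x = -1.5, y = 0 mm of the loader).
- rod_right (a point): Centre of the free end of the rack rod at x = -1.5, y = -75 mm of the loader.
- ring_large: Loose aluminium ring, 56 mm outer diameter (the largest of three), 20 mm long, bore 16 mm, about 110 g, hanging on one of the three rack rods (which varies), with 33 mm or more of bare rod between it and the rod's root collar. Origin: centre of the bore at mid-length, 63 mm up. Its x axis runs along the bore, towards the spindle.
- ring_medium: Loose aluminium ring, 48 mm outer diameter (the middle-sized of three), 20 mm long, bore 16 mm, about 80 g, hanging on one of the three rack rods (which varies), with 33 mm or more of bare rod between it and the rod's root collar. Origin: centre of the bore at mid-length, 63 mm up. Its x axis runs along the bore, towards the spindle.
- ring_small: Loose aluminium ring, 40 mm outer diameter (the smallest of three), 20 mm long, bore 16 mm, about 50 g, hanging on one of the three rack rods (which varies), with 33 mm or more of bare rod between it and the rod's root collar. Origin: centre of the bore at mid-length, 63 mm up. Its x axis runs along the bore, towards the spindle.
- lid: Bystander, loose: brass-coloured jar lid, 62 mm across, 13 mm high, lying on the loader's base plate. Origin at the centre of its underside.
- peg: Bystander, loose: wooden clothes peg, 15x72x12 mm, lying on the base plate under the rack rods. Origin at the centre of its underside.
- dropper_left: Bystander, loose: brown dropper bottle, 33 mm across, 92 mm high, standing beside the loader's left edge. Origin at the centre of its underside.
- dropper_right: Bystander, loose: brown dropper bottle, 34 mm across, 92 mm high, standing beside the loader's right edge. Origin at the centre of its underside.
- ink_cup: Bystander, loose: clear ink cup, 90 mm across, 113 mm high, at the left side. Origin at the centre of its underside.
- wash_bottle: Bystander, loose: lilac bottle, 62 mm across, 116 mm high, at the right side. Origin at the centre of its underside.
Mind the look-alikes: they are no part of the job. What is shaped like the ring_large but orange or pink is not meant.

How it is judged:
By the outcome, as a careful person would: the job done as asked, in the order asked, and still so for the second after the job is handed in, with the robot touching nothing.
It also fails if it takes over 72 s, if anything falls off the work surface, if the arm or the gripper's body presses on something with over 40 N, if the wrist force passes 120 N, or if a joint passes its speed limit or range.

ROBOT

A 7-joint arm with a two-finger parallel gripper is mounted at the origin on a cart in front of the work surface, level with it; the furniture and walls round the work are solid. World frame = base frame: x ahead of the robot, y to its left, z up, the work surface at z = 0. Lengths are in m, angles in rad, forces in N, time in s.
With the tool pointing down it reaches from about 0.4 to 0.85 m from the base axis. Payload 4.5 kg.
Tool frame: the origin (TCP) lies on the centre line of the jaws, within the pads' length; the fingertips stand 8 mm ahead of it and the grasp point (between the pads) lies 11 mm behind it; z points along the fingers, x is the direction in which the jaws open and shut, and the axes are right-handed (so a half turn about z gives the same grasp; the last joint's range is limited). The gripper opens to 88 mm and grips with 3 to 60 N. Pads are 18 mm wide; open, the fingers measure 123 mm over their backs; the gripper's body (75 mm by 187 mm) begins 45 mm behind the grasp point.
Start: joints at [-1.11, 0.689, -0.195, 1.565, 0.157, 0.902, -0.215], TCP at [0.259, 0.569, 0.208] pointing down, gripper open.
Joint ranges: [-3.01, 3.01], [-0.46, 2.08], [-1.47, 1.51], [0.13, 2.56], [-1, 4.14], [0.04, 2.09], [-2.66, 2.66]. Speed limits (rad/s): [2.57, 2.57, 3.14, 3.14, 3.14, 3.14, 3.14].

INTERFACE

Orientations are given as a unit quaternion [x, y, z, w].
In Python, from plant import get_state, snapshot, finish_job, boxes_of, pinpoint gives the robot as it stands.
- The arm moves only by the shell command python3 -m creep 'ROWS' [FORCE]. ROWS is JSON, a list of rows, each an object with "hand": the finger opening in m, from 0 to 0.0881; "slide": the shift along the tool's x, y, z in m, a list of three; "turn": the turn about the tool's z in degrees. A call has 1 to 5 rows; each row shifts and turns the commanded pose from where the row before left it, along the tool's axes as they then stand; what a row does not reach is not made up. A row lasts 1/8 s, in which the tool goes at most 62.5 mm and 10.7 degrees, less where a joint would pass 70% of its speed; a pose out of reach is approached as far as the arm can. A call is refused whole if a number of a shift passes 0.0625 or a number of a turn 10.7, either way. A call with a gripper value outside its range is refused whole. The fingers move at their own pace and stop on an object; FORCE is the grip in N (left out, the last holds). Time passes only in rows, so rows that do not move let the fingers close. It gives the time, the measured TCP pose, the force and the opening at its end, in the units of the state.
- get_state(): the state, without advancing time (a new reading comes with each control period).
- snapshot(name): name is "scene" or "top"; returns a dict with "frame" (480x640x3 uint8, red, green, blue), "depth" (480x640 float32, m along the optical axis (not along the pixel's ray), 0 where there is no reading), "mtx" (3x3 intrinsics, pixels), "camera_from_world" (4x4, takes a point from world to camera coordinates). Camera axes: x right, y down, z forward; pixel columns grow to the right and rows downward; lengths in m; the calibration is good to about 2 mm. A picture is of the moment at which its call begins.
- finish_job(): hands the job in, once; it reports no verdict.
Trained networks look in a picture, given as the dict that the camera call returned (one of the last four; its "shot" number tells which), for a name from the list of things; names that differ only in an ending like _2 or _b are one class to them, and where a whole thing is asked for, a point or a joint stands for the part that bears it (a point fixed in the world has none). Each returns a list of dicts, best first, with "conf" (0 to 1); they miss things now and then, are a little off and sometimes report something else, mostly with a low value. They report only what shows in the picture. A call takes as long as a camera call. They do not tell look-alikes from the thing itself.
- boxes_of(target, picture): "uv" ([column, row] in pixels, amid what is visible of it).
- pinpoint(target, picture): "uv" ([column, row] in pixels: a listed point, or the origin of a listed thing).
The state is a dict: "clock": time; "q": joint angles; "qd": joint speeds; "joint_torque": joint torques, N m; "tool_pos": TCP position; "eef_rot": TCP orientation; "contact_force": force on the tool from outside, world axes, zero at the start; "moment": the same for the moment, N m; "opening": opening from 0.0 (shut) to 1.0 (fully open).
Only numpy, scipy, OpenCV 4.12 (cv2) and the standard library are available. Lean on these libraries where they do the work, as an engineer would, in place of code of your own. Each camera call takes 0.05 s, during which the arm holds its last target.

## Working session

There is one attempt and no reset: what is moved stays moved. The work goes in short steps, Python scripts to look and compute and a shell command to move; the robot and the scene stay as the last step left them, time stands still between calls to the robot, and variables do not carry over. Pictures are saved under pics/ and viewed, and the job is handed in when it is done.

```bash
ls; mkdir -p pics; cat > h.py <<'E'
import numpy as np, cv2
from plant import get_state, snapshot, finish_job, boxes_of, pinpoint
def save(p,name,crop=None,scale=1):
    f=p["frame"][:,:,::-1].copy()
    if crop: c0,r0,c1,r1=crop; f=f[r0:r1,c0:c1]
    if scale!=1: f=cv2.resize(f,None,fx=scale,fy=scale,interpolation=cv2.INTER_CUBIC)
    cv2.imwrite("pics/"+name,f)
def ray(p,uv):
    T=np.linalg.inv(p["camera_from_world"]);d=np.linalg.inv(p["mtx"])@[uv[0],uv[1],1]
    return T[:3,3],T[:3,:3]@d
def at_z(p,uv,z):
    o,d=ray(p,uv);return o+d*(z-o[2])/d[2]
def at_d(p,uv):
    o,d=ray(p,uv);u,v=int(round(uv[0])),int(round(uv[1]));return o+d*np.median(p["depth"][v-1:v+2,u-1:u+2])
def proj(p,X):
    c=p["camera_from_world"]@np.append(X,1);q=p["mtx"]@c[:3];return q[:2]/q[2]
E
python3 - <<'E'
from h import *
np.set_printoptions(precision=4,suppress=True)
s=get_state();print({k:np.round(v,3) for k,v in s.items()})
for n in("scene","top"):
    p=snapshot(n);save(p,n+"0.png")
    o,d=ray(p,(320,240));print(n,o,d)
    zs=dict(shoulder=.065,tab_top=.103,rod_left=.065,rod_middle=.065,rod_right=.065,ring_large=.063,ring_medium=.063,ring_small=.063,loader=0,lid=.012,peg=.012)
    for t,z in zs.items():
        for r in pinpoint(t,p)[:3]: print(t,np.round(r["uv"],1),round(r["conf"],2),at_z(p,r["uv"],z),at_d(p,r["uv"]))
E
```

```text
pics
{'clock': np.float64(0.0), 'q': array([-1.11 ,  0.69 , -0.195,  1.566,  0.157,  0.903, -0.215]), 'qd': array([ 0.001, -0.   ,  0.002, -0.001, -0.001, -0.002, -0.001]), 'joint_torque': array([ -0.   , -52.756,  -1.267, -15.343,  -0.053,   0.007,   0.   ]), 'tool_pos': array([0.258, 0.568, 0.208]), 'eef_rot': array([ 0.841,  0.541, -0.001,  0.001]), 'contact_force': array([0.39 , 0.361, 0.917]), 'moment': array([-0.01 ,  0.03 ,  0.054]), 'opening': np.float64(1.003)}
scene [-0.1473  0.7227  0.8757] [ 0.5346 -0.576  -0.6184]
shoulder [274.8 247.8] 0.95 [0.6116 0.055  0.065 ] [0.6072 0.0589 0.0698]
tab_top [269.4 228. ] 0.98 [0.6358 0.0447 0.103 ] [0.6362 0.0444 0.1027]
tab_top [298.5 283.8] 0.64 [0.4589 0.1352 0.103 ] [0.5302 0.066  0.012 ]
tab_top [280.7 276. ] 0.47 [0.5021 0.142  0.103 ] [0.517  0.1287 0.0853]
rod_left [268.8 277.8] 0.84 [0.5491 0.134  0.065 ] [0.5437 0.1385 0.0712]
rod_middle [296.8 265.7] 0.98 [0.5314 0.067  0.065 ] [0.5161 0.0818 0.0832]
rod_right [321.8 251.5] 0.92 [ 0.5228 -0.0044  0.065 ] [ 0.5644 -0.0496  0.0146]
ring_large [272.6 287.2] 0.78 [0.5237 0.147
[... 1023 characters left out ...]
065 ] [ 0.5293 -0.0117  0.0127]
ring_large [223.9 160.2] 0.79 [0.7266 0.2059 0.063 ] [0.7301 0.2075 0.0535]
ring_large [245.5 246.1] 0.78 [0.5186 0.1513 0.063 ] [0.5133 0.1479 0.0907]
ring_large [292.2 323.4] 0.61 [0.3419 0.0442 0.063 ] [0.3423 0.0445 0.054 ]
ring_medium [283.6 249.2] 0.6 [0.5107 0.0638 0.063 ] [0.5066 0.0627 0.0853]
ring_small [314.4 253.6] 0.66 [ 0.4999 -0.0069  0.063 ] [ 0.4965 -0.0067  0.0823]
ring_small [278.1 228. ] 0.36 [0.5607 0.0766 0.063 ] [0.5721 0.0796 0.0134]
loader [282.3 243.7] 0.96 [0.536 0.07  0.   ] [0.5187 0.0656 0.0878]
lid [273.5 227.4] 0.73 [0.5739 0.0908 0.012 ] [0.5736 0.0906 0.0136]
peg [286.2 268.9] 0.56 [0.4725 0.06   0.012 ] [0.4708 0.0595 0.0233]
```

```bash
python3 - <<'E'
import cv2
a=cv2.imread('pics/scene0.png')[180:350,150:420];b=cv2.imread('pics/top0.png')[130:360,190:400]
cv2.imwrite('pics/s_crop.png',cv2.resize(a,None,fx=2.9,fy=2.9,interpolation=2));cv2.imwrite('pics/t_crop.png',cv2.resize(b,None,fx=2.6,fy=2.6,interpolation=2))
E
```

```text
(no output)
```

View pics/s_crop.png

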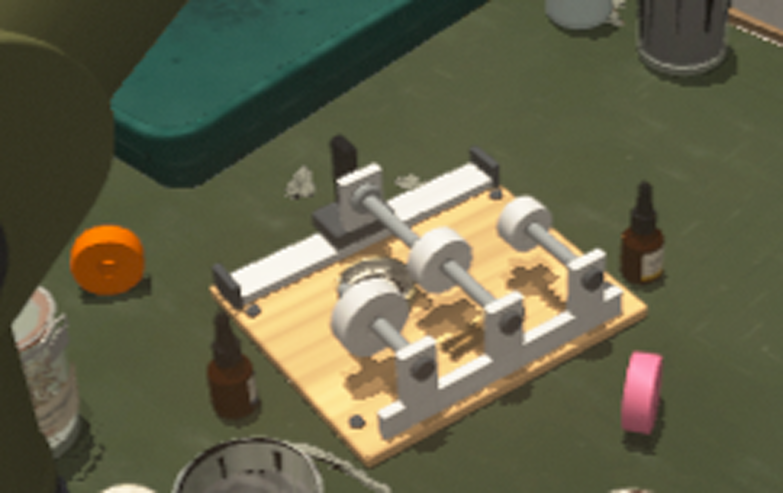

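View pics/t_crop.png

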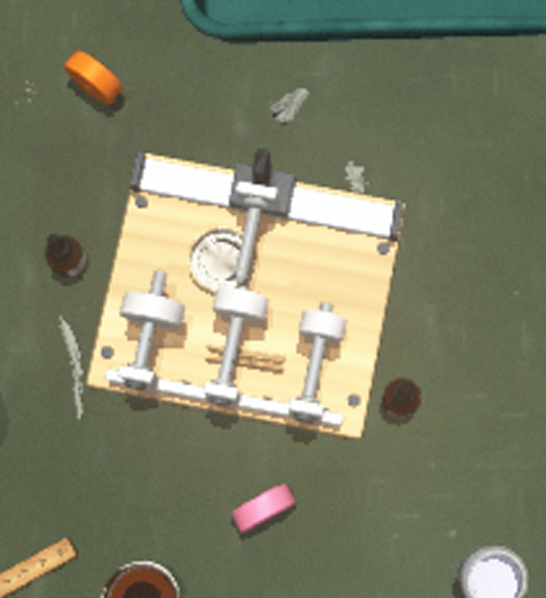

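View pics/scene0.png

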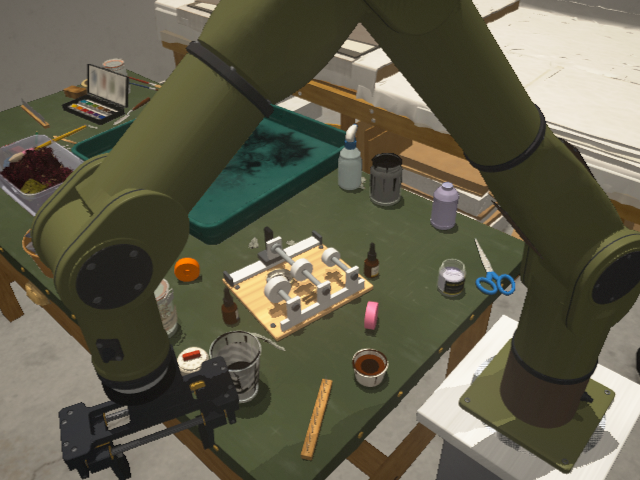

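The scene view shows the large ring on the left rod (crop 370,315), the medium on the middle rod (440,258) and the small on the right rod (525,222). Candidates for ring_large in the full scene image:
- Grey ring on the left rod at (273,287): chosen.
- Orange ring at (188,269): look-alike.
- Pink ring at (372,316): look-alike.

Next I refine the loader pose.

```bash
cat >> h.py <<'E'
def rectify(p,z,x0=.38,x1=.68,y0=-.10,y1=.22,mm=0.5):
    # image: rows down = decreasing x, cols right = decreasing y
    W=int((y1-y0)*1000/mm);H=int((x1-x0)*1000/mm)
    src=np.float32([[0,0],[W,0],[W,H],[0,H]]);Ws=[(x1,y1),(x1,y0),(x0,y0),(x0,y1)]
    dst=np.float32([proj(p,np.array([a,b,z])) for a,b in Ws])
    M=cv2.getPerspectiveTransform(dst,src)
    return cv2.warpPerspective(p["frame"][:,:,::-1],M,(W,H),flags=cv2.INTER_CUBIC),lambda c,r:(x1-r*mm/1000,y1-c*mm/1000)
E
python3 - <<'E'
from h import *
for n in("top","scene"):
    p=snapshot(n)
    im,f=rectify(p,.012)
    hsv=cv2.cvtColor(im,cv2.COLOR_BGR2HSV)
    m=cv2.inRange(hsv,(10,70,120),(28,255,255))
    m=cv2.morphologyEx(m,cv2.MORPH_OPEN,np.ones((9,9)))
    k,l,st,_=cv2.connectedComponentsWithStats(m)
    i=1+np.argmax(st[1:,4]);c=cv2.convexHull(np.argwhere(l==i)[:,::-1].astype(np.int32))
    r=cv2.minAreaRect(c);b=cv2.boxPoints(r)
    print(n,r,[np.round(f(*q),4) for q in b],'ctr',f(*r[0]))
    cv2.polylines(im,[b.astype(int)],True,(0,0,255),1)
    cv2.imwrite(f'pics/rect_{n}.png',im)
    P=(0.0475)
    im2,_=rectify(p,.065);cv2.imwrite(f'pics/rect65_{n}.png',im2)
E
```

```text
top ((435.1460266113281, 321.2137451171875), (265.4653015136719, 325.9209899902344), 11.491438865661621) [array([0.4528, 0.0837], dtype=float32), array([0.6125, 0.0512], dtype=float32), array([ 0.586 , -0.0788], dtype=float32), array([ 0.4263, -0.0464], dtype=float32)] ctr (0.5193931274414063, 0.002426986694335942)
scene ((308.7598571777344, 289.7568359375), (520.0773315429688, 460.96270751953125), 11.66491985321045) [array([0.4485, 0.2163], dtype=float32), array([0.6743, 0.1697], dtype=float32), array([ 0.6217, -0.085 ], dtype=float32), array([ 0.396 , -0.0384], dtype=float32)] ctr (0.53512158203125, 0.06562007141113282)
```

View pics/rect_top.png

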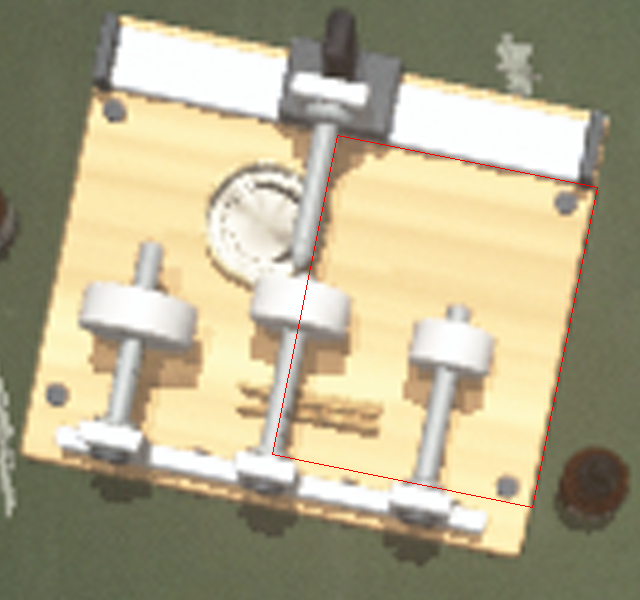

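View pics/rect_scene.png

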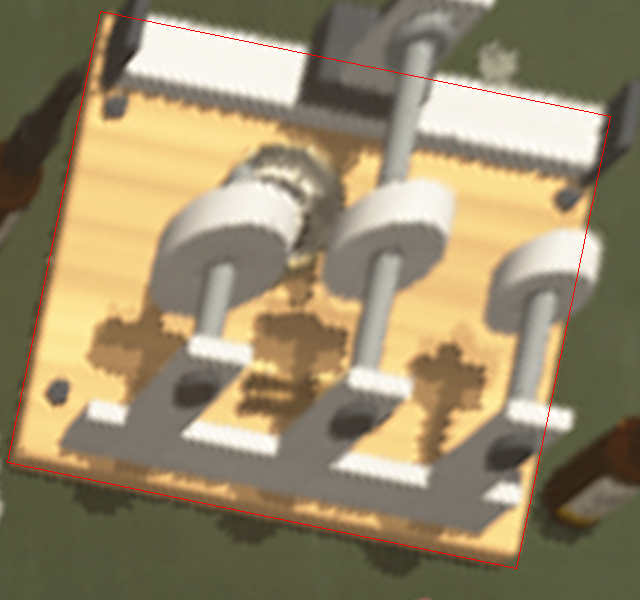

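```bash
python3 - <<'E'
from h import *
# rectify at z=.065 in loader-aligned frame guess, both cams
yaw=np.radians(-11.5);O=np.array([.531,.065])
for n in("top","scene"):
    p=snapshot(n)
    ex=np.array([np.cos(yaw),np.sin(yaw)]);ey=np.array([-np.sin(yaw),np.cos(yaw)])
    mm=.4
    W,H=int(230/mm),int(240/mm)  # rows: x 130..-110 ; cols y 115..-115
    cs=[(.13,.115),(.13,-.115),(-.11,-.115),(-.11,.115)]
    dst=np.float32([proj(p,np.append(O+a*ex+b*ey,.065)) for a,b in cs])
    M=cv2.getPerspectiveTransform(dst,np.float32([[0,0],[W,0],[W,H],[0,H]]))
    im=cv2.warpPerspective(p["frame"][:,:,::-1],M,(W,H),flags=cv2.INTER_CUBIC)
    for x in range(-100,130,20):
        r=int((130-x)/mm);cv2.line(im,(0,r),(6,r),(0,0,255),1);cv2.putText(im,str(x),(8,r+4),0,.35,(0,0,255),1)
    for y in (75,0,-75):
        c=int((115-y)/mm);cv2.line(im,(c,0),(c,H),(0,0,255),1)
    cv2.imwrite(f'pics/al_{n}.png',im)
E
```

```text
(no output)
```

View pics/al_top.png

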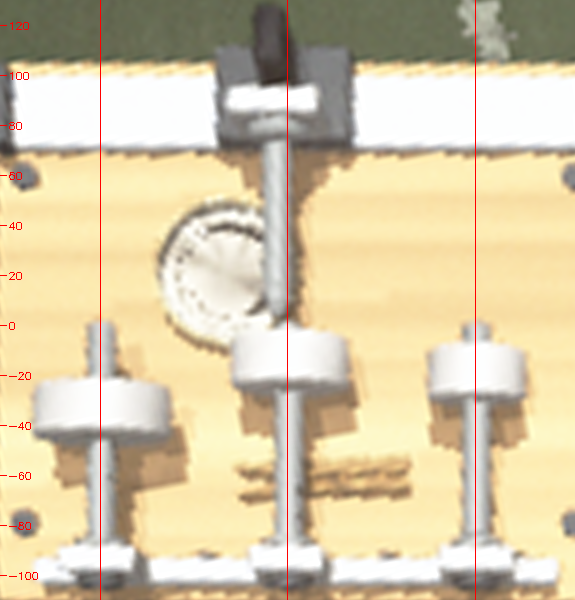

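View pics/al_scene.png

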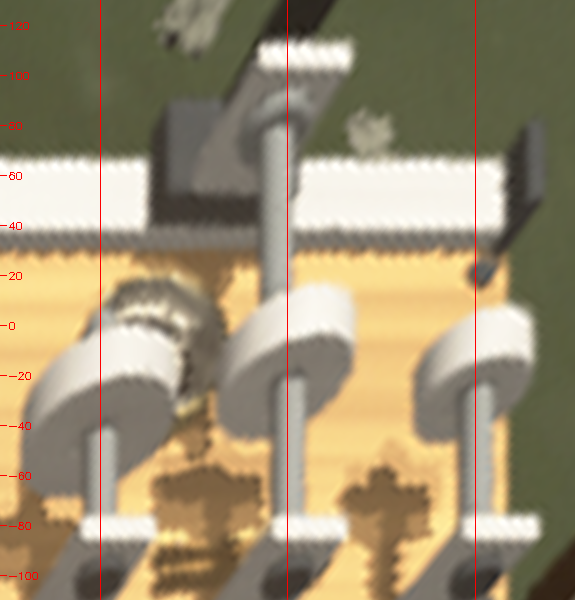

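The alignment overlay confirms the loader pose: all three rods lie on the lines to about 1 mm, with yaw -11.5° and origin (0.531, 0.065). The spindle is at y ≈ +4.5 mm. The rings' sizes confirm the choice: large on the left rod, medium in the middle, small on the right. I'll turn the hand into line with the loader first.

```bash
cat >> h.py <<'E'
YAW=np.radians(-11.5);O=np.array([.531,.065])
EX=np.array([np.cos(YAW),np.sin(YAW)]);EY=np.array([-np.sin(YAW),np.cos(YAW)])
def L(w): d=np.array(w)[:2]-O; return np.array([d@EX,d@EY])*1000
def rep():
    from scipy.spatial.transform import Rotation as R
    s=get_state();m=R.from_quat(s["eef_rot"]).as_matrix()
    a=np.degrees(np.arctan2(m[1,0],m[0,0]))-78.5
    f=s["contact_force"]
    print("t",round(float(s["clock"]),2),"loader xy mm",np.round(L(s["tool_pos"]),1),"z",round(s["tool_pos"][2]*1000,1),"ang err",round(a,2),"tilt",np.round(m[:2,2],3),"F(lx,ly,z)",np.round([f[:2]@EX,f[:2]@EY,f[2]],1),"open mm",round(float(s["opening"])*88.1,1))
E
python3 -m creep '[{"slide":[0,0,0],"turn":-6.5,"hand":0.05},{"slide":[0,0,0],"turn":-6.5,"hand":0.05}]' 20; python3 -c "from h import *;rep()"
```

```text
clock: 1.65
tool_pos: [0.2587, 0.569, 0.2084]
eef_rot: [0.773, 0.634, 0.0, 0.0]
contact_force: [0.4, 0.3, 0.9]
opening: 0.795
t 1.65 loader xy mm [-367.3  439.6] z 208.4 ang err 0.26 tilt [0. 0.] F(lx,ly,z) [0.3 0.3 0.9] open mm 70.1
```

```bash
python3 -m creep '[{"slide":[-0.04,0.043,0],"turn":0,"hand":0.04},{"slide":[-0.04,0.043,0],"turn":0,"hand":0.04},{"slide":[-0.04,0.043,0],"turn":0,"hand":0.04},{"slide":[-0.04,0.043,0],"turn":0,"hand":0.04},{"slide":[-0.04,0.043,0],"turn":0,"hand":0.04}]'; python3 -c "from h import *;rep()"
python3 -m creep '[{"slide":[-0.04,0.043,0],"turn":0,"hand":0.04},{"slide":[-0.04,0.043,0],"turn":0,"hand":0.04},{"slide":[-0.04,0.043,0],"turn":0,"hand":0.04},{"slide":[-0.04,0.043,0],"turn":0,"hand":0.04},{"slide":[-0.04,0.043,0],"turn":0,"hand":0.04}]'; python3 -c "from h import *;rep()"
```

```text
clock: 2.28
tool_pos: [0.4309, 0.3288, 0.2086]
eef_rot: [0.774, 0.633, 0.0, -0.0]
contact_force: [-0.0, 0.4, -0.2]
opening: 0.456
t 2.27 loader xy mm [-150.7  238.5] z 208.6 ang err 0.06 tilt [0.001 0.001] F(lx,ly,z) [-0.1  0.4 -0.2] open mm 40.2
clock: 2.9
tool_pos: [0.6018, 0.0899, 0.2086]
eef_rot: [0.774, 0.633, 0.0, 0.0]
contact_force: [-0.5, 0.6, 0.6]
opening: 0.451
t 2.9 loader xy mm [64.4 38.5] z 208.6 ang err 0.04 tilt [0. 0.] F(lx,ly,z) [-0.6  0.5  0.6] open mm 39.7
```

```bash
python3 -m creep '[{"slide":[-0.035,0.042,0],"turn":0,"hand":0.04},{"slide":[0,0,0.04],"turn":0,"hand":0.04},{"slide":[0,0,0.038],"turn":0,"hand":0.04},{"slide":[0,0,0],"turn":0,"hand":0.04}]'; python3 - <<'E'
from h import *
rep()
for n in("top","scene"):
    p=snapshot(n);save(p,n+"1.png",(200,140,380,300) if n=="top" else (200,170,400,330),4)
E
```

```text
clock: 3.4
tool_pos: [0.6326, 0.0483, 0.1278]
eef_rot: [0.774, 0.633, -0.003, -0.002]
contact_force: [-0.0, -0.3, 0.6]
opening: 0.455
t 3.4 loader xy mm [102.9   3.9] z 127.8 ang err 0.06 tilt [-0.006 -0.001] F(lx,ly,z) [ 0.  -0.3  0.6] open mm 40.1
```

View pics/scene1.png

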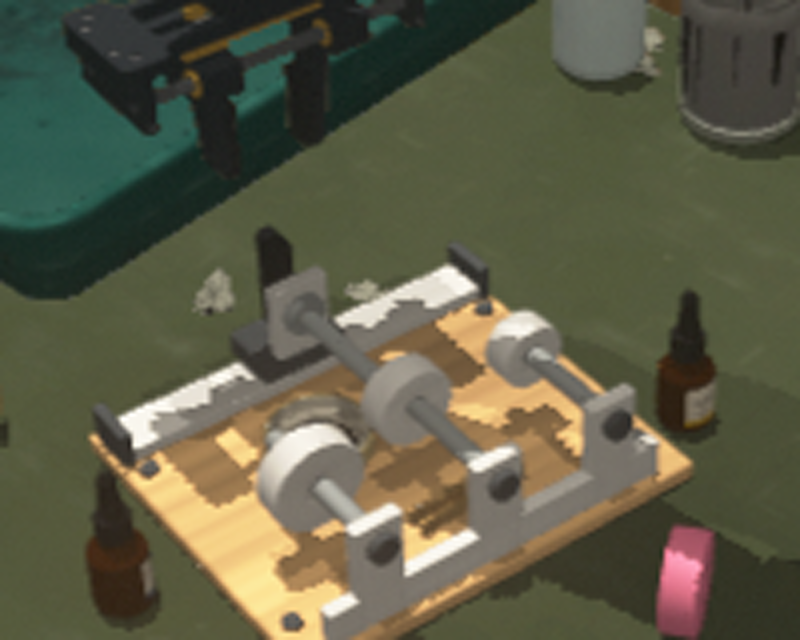

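View pics/top1.png

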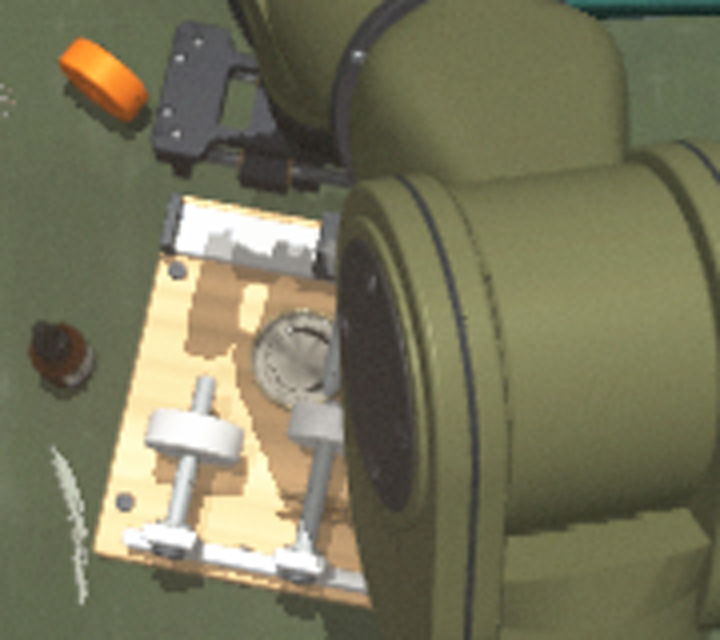

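```bash
python3 - <<'E'
from h import *
rep();s=get_state();p=snapshot("scene")
t=s["tool_pos"]
for y in(-20,0,20):
  for x in (-9,9):
    X=t+np.append(EX*x/1000+EY*y/1000,-.008);print(x,y,proj(p,X))
print(proj(p,np.append(O+EX*.106+EY*.0035,.103)))
f=p["frame"][:,:,::-1].copy()
for y in(-20,0,20):
  for x in (-9,9):
    X=t+np.append(EX*x/1000+EY*y/1000,-.008);f=cv2.circle(f,tuple(np.round(proj(p,X)).astype(int)),0,(0,0,255),-1)
cv2.imwrite('pics/s2.png',cv2.resize(f[170:260,210:330],None,fx=6,fy=6,interpolation=0))
E
```

```text
t 3.5 loader xy mm [105.6   5.4] z 131.3 ang err 0.06 tilt [0.001 0.   ] F(lx,ly,z) [0.2 0.4 1.2] open mm 40.0
-9 -20 [277.12422531 220.2955694 ]
9 -20 [272.73813719 216.54420157]
-9 0 [269.52163219 223.58855501]
9 0 [265.17277448 219.78066051]
-9 20 [261.80854897 226.92939828]
9 20 [257.49846179 223.06372821]
[268.63538695 228.58164948]
```

View pics/s2.png

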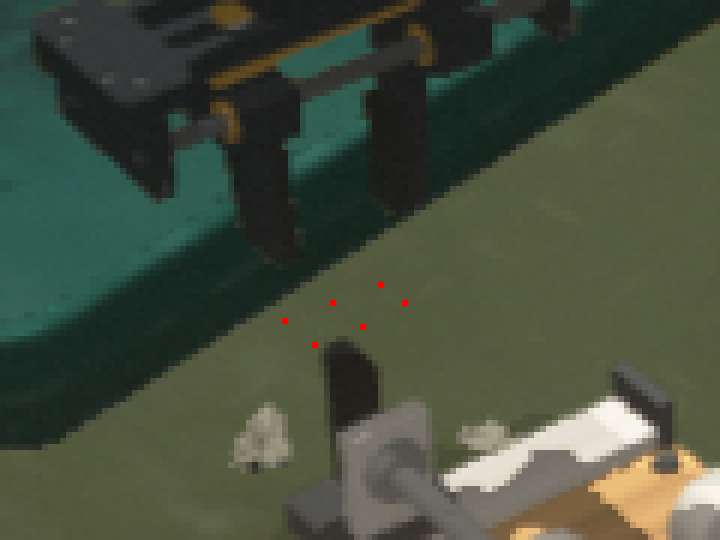

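```bash
python3 - <<'E'
from h import *
rep();p=snapshot("scene")
for uv in [(257,211),(256,208),(254,204),(277,203),(276,199),(274,195),(268,232),(269,238)]:
    X=at_d(p,uv);print(uv,L(X).round(1),X[2].round(4))
E
```

```text
t 3.55 loader xy mm [106.1   5.7] z 132.1 ang err 0.06 tilt [0.003 0.001] F(lx,ly,z) [-0.6  0.5  0.7] open mm 40.0
(257, 211) [97.7 32.5] 0.1685
(256, 208) [98. 34.] 0.1767
(254, 204) [97.3 38.1] 0.1892
(277, 203) [ 97.8 -18.4] 0.1676
(276, 199) [100.1 -18.1] 0.177
(274, 195) [100.9 -14.4] 0.1885
(268, 232) [96.6 11.2] 0.1026
(269, 238) [95.6 10.6] 0.0861
```

```bash
python3 - <<'E'
from h import *
rep();p=snapshot("scene")
for v in range(176,232,3):
    print(v,end=' ')
    for u in (252,255,257,259,275,277,279):
        X=at_d(p,(u,v));print(f"{X[2]*1000:5.0f}",end=' ')
    print()
p=snapshot("top");print(proj(p,get_state()["tool_pos"]))
E
python3 -m creep '[{"slide":[0,0,0],"turn":0,"hand":0.04},{"slide":[0,0,0],"turn":0,"hand":0.04}]'; python3 -c "
from h import *;rep();p=snapshot('scene');save(p,'s3.png',(200,150,360,270),5)"
```

```text
t 3.6 loader xy mm [106.3   5.8] z 132.4 ang err 0.06 tilt [0.003 0.001] F(lx,ly,z) [ 1.1 -0.5  0.6] open mm 39.9
176   267   263   262   259   244   244   244 
179   256   254    30    28   241   237   235 
182   251   251   250    26   219   221   217 
185   250   249   248   246   210   212   211 
188   246   244   242   240   206   205   203 
191   239   237   234   231   199   197   197 
194   232   209    30    30   192   190   188 
197   208   205   202    80   183   181   181 
200   201   197   195    74   175   174   173 
203   192   190   186    56   168   167   164 
206   183   184   179    46    12     5     2 
209   176   175   173    34     3     1     2 
212    42   169   166    26     0    -1     2 
215    30    24    21    12    -1    -1    -1 
218    19    13     8     5     2     1     0 
221    11     1     1     1    -1     1     2 
224     0     0     0     0    -0    -0     0 
227    -0    -1     1    -0    -0     1     0 
230    -0     2     0     0     0     0    -1 
[288.80405741 187.79406622]
clock: 3.95
tool_pos: [0.6352, 0.049, 0.1309]
eef_rot: [0.774, 0.633, 0.0, 0.0]
contact_force: [-0.4, 0.3, -0.2]
opening: 0.451
t 3.95 loader xy mm [105.3   5.1] z 130.9 ang err 0.05 tilt [0.001 0.   ] F(lx,ly,z) [-0.5  0.2 -0.2] open mm 39.7
```

View pics/s3.png

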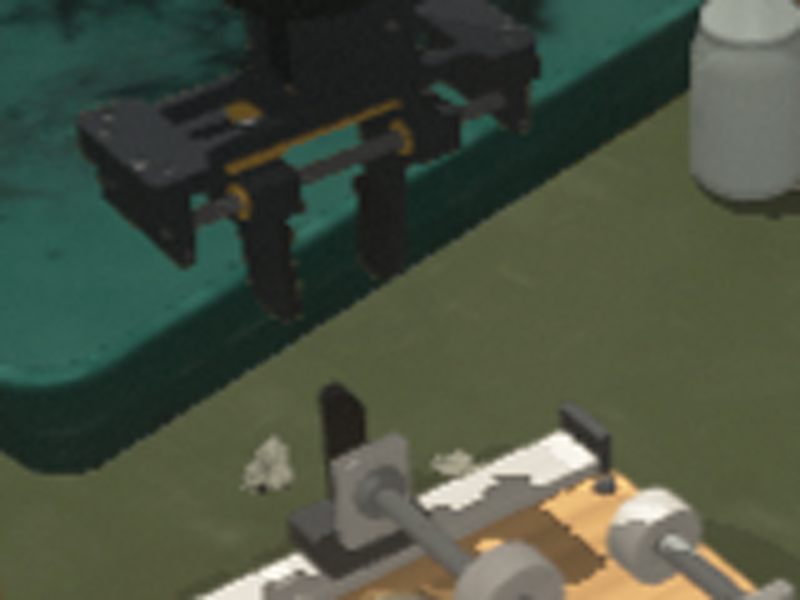

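The picture shows the fingertips at z ≈ 0.163 (tip pixels (257,213) and (277,206)). The stated geometry says 0.123. I don't trust either figure yet, so I'll descend in the open straddle, which is safe in both cases, and measure again.

```bash
python3 -m creep '[{"slide":[0,0,0.02],"turn":0,"hand":0.05},{"slide":[0,0,0.02],"turn":0,"hand":0.05},{"slide":[0,0,0],"turn":0,"hand":0.05},{"slide":[0,0,0],"turn":0,"hand":0.05}]'; python3 - <<'E'
from h import *
rep();p=snapshot("scene");save(p,'s4.png',(200,150,360,270),5)
for v in range(195,245,3):
    print(v,end=' ')
    for u in (252,254,256,258,260,278,280,282,284):
        X=at_d(p,(u,v));print(f"{X[2]*1000:4.0f},{L(X)[0]:4.0f},{L(X)[1]:4.0f}",end=' | ')
    print()
E
```

```text
clock: 4.5
tool_pos: [0.6354, 0.0491, 0.0911]
eef_rot: [0.774, 0.633, 0.0, 0.0]
contact_force: [0.2, 0.3, 0.2]
opening: 0.563
t 4.5 loader xy mm [105.5   5.2] z 91.1 ang err 0.05 tilt [0.001 0.   ] F(lx,ly,z) [0.2 0.4 0.2] open mm 49.6
195  222,  85,  47 |  221,  84,  43 |  218,  85,  38 |  213,  90,  30 |   81, 262, -68 |  200,  81, -13 |  196,  84, -19 |  192,  85, -25 |  197,  76, -24 | 
198  213,  88,  46 |  211,  88,  42 |   81, 258, -54 |   78, 258, -60 |   77, 256, -64 |  175, 104, -25 |  177,  98, -27 |  177,  95, -31 |  173,  97, -37 | 
201  209,  83,  49 |  209,  81,  46 |  210,  77,  43 |  207,  78,  38 |  202,  82,  31 |  167, 103, -24 |  169,  98, -27 |  168,  96, -31 |    8, 295,-157 | 
204  209,  75,  55 |  207,  74,  51 |  206,  74,  46 |  204,  73,  42 |  192,  86,  30 |  164,  98, -21 |  163,  97, -25 |  161,  95, -30 |    2, 291,-154 | 
207  202,  74,  55 |  200,  74,  51 |  199,  73,  47 |  197,  73,  42 |   42, 268, -68 |  154, 100, -22 |  154,  98, -26 |  153,  97, -30 |    4, 277,-145 | 
210  194,  74,  56 |  194,  73,  52 |  190,  74,  47 |   34, 270, -62 |   
[... 1120 characters left out ...]
   -0, 203, -77 |   -0, 200, -81 |    0, 197, -85 |    0, 194, -89 | 
234    2, 231, -18 |    1, 228, -22 |    1, 225, -26 |    1, 222, -30 |    1, 219, -34 |    1, 192, -70 |    0, 189, -74 |    1, 185, -78 |   -1, 185, -83 | 
237    1, 221, -12 |    1, 218, -16 |    0, 216, -20 |    2, 211, -23 |   -0, 210, -28 |   84,  88,  -8 |    1, 178, -67 |    0, 176, -72 |    0, 173, -76 | 
240    2, 209,  -5 |    4, 204,  -8 |    2, 203, -12 |   -1, 203, -18 |    1, 199, -21 |   81,  83,  -5 |   79,  82,  -9 |   -1, 167, -66 |    1, 162, -68 | 
243    4, 197,   3 |    4, 194,  -1 |    3, 192,  -6 |    0, 192, -12 |    0, 189, -15 |   76,  79,  -2 |   70,  83,  -9 |   -0, 157, -58 |   -0, 153, -62 |
```

View pics/s4.png

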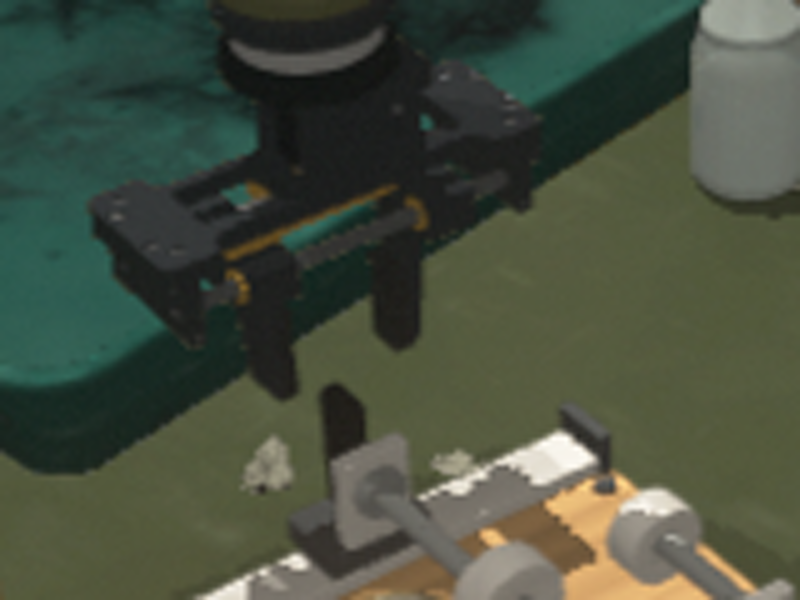

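Fingertips are now at z ≈ 0.120 with the reported TCP at 0.091. So the real tips are a consistent ~29 mm above the reported TCP, and I'll work heights from vision. The lateral positions agree. Next I go down 40 mm and grip the tab.

```bash
python3 -m creep '[{"slide":[0,0,0.02],"turn":0,"hand":0.05},{"slide":[0,0,0.02],"turn":0,"hand":0.05},{"slide":[0,0,0],"turn":0,"hand":0.05},{"slide":[0,0,0],"turn":0,"hand":0.05}]'; python3 - <<'E'
from h import *
rep();p=snapshot("scene");save(p,'s5.png',(200,150,360,270),5)
E
```

```text
clock: 5.05
tool_pos: [0.6349, 0.049, 0.0501]
eef_rot: [0.774, 0.633, -0.0, -0.0]
contact_force: [-0.3, 1.2, 0.1]
opening: 0.569
t 5.05 loader xy mm [105.   5.] z 50.1 ang err 0.05 tilt [-0.  0.] F(lx,ly,z) [-0.6  1.1  0.1] open mm 50.1
```

View pics/s5.png

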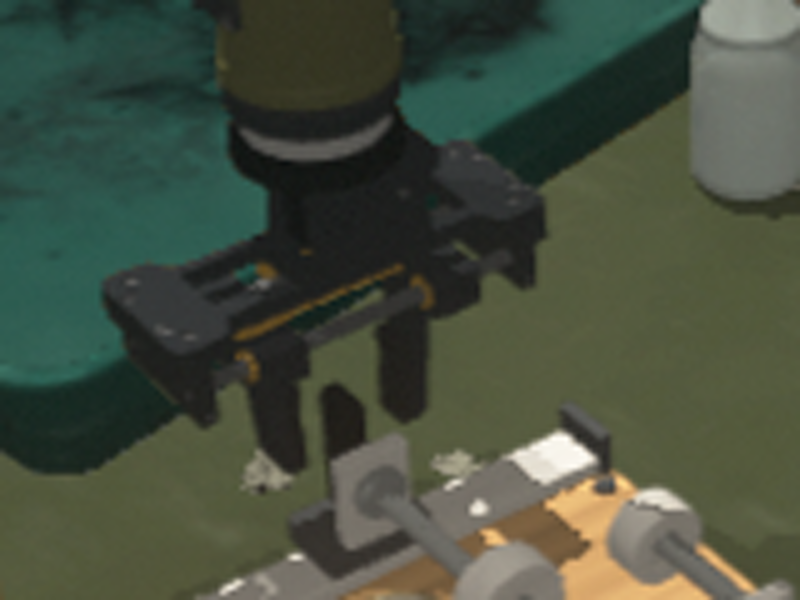

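```bash
python3 -m creep '[{"slide":[0,0,0],"turn":0,"hand":0.005},{"slide":[0,0,0],"turn":0,"hand":0.005},{"slide":[0,0,0],"turn":0,"hand":0.005},{"slide":[0,0,0],"turn":0,"hand":0.005},{"slide":[0,0,0],"turn":0,"hand":0.005}]' 15; python3 - <<'E'
from h import *
rep();p=snapshot("scene");save(p,'s6.png',(200,150,360,270),5)
E
```

```text
clock: 5.72
tool_pos: [0.635, 0.0488, 0.0505]
eef_rot: [0.774, 0.633, 0.0, 0.0]
contact_force: [0.5, -1.0, 1.1]
opening: 0.133
t 5.72 loader xy mm [105.1   4.8] z 50.5 ang err 0.04 tilt [ 0. -0.] F(lx,ly,z) [ 0.7 -0.9  1.1] open mm 11.7
```

View pics/s6.png

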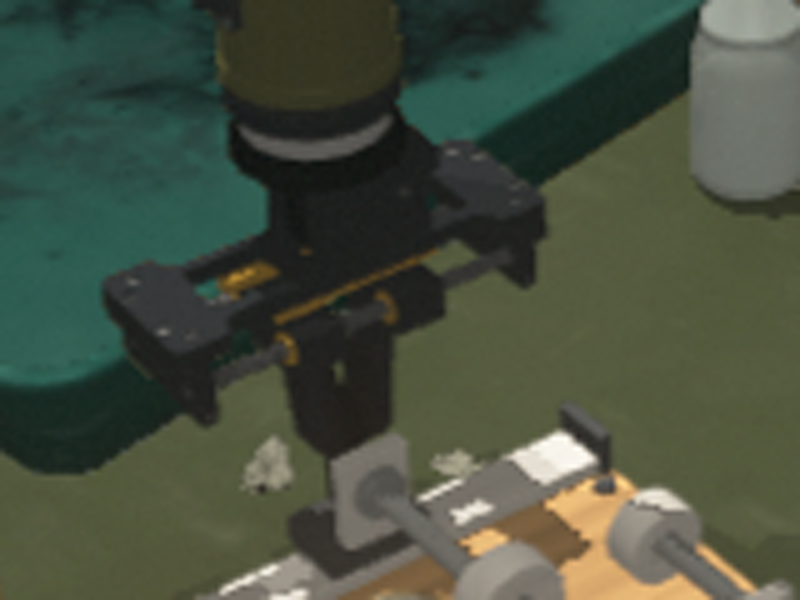

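Tab gripped (opening 11.7 mm ≈ the 12 mm tab), carriage at y ≈ +4.8. I'll slide it to +75.

```bash
python3 -m creep '[{"slide":[0.0175,0,0],"turn":0,"hand":0.005},{"slide":[0.0175,0,0],"turn":0,"hand":0.005},{"slide":[0.0175,0,0],"turn":0,"hand":0.005},{"slide":[0.0175,0,0],"turn":0,"hand":0.005},{"slide":[0,0,0],"turn":0,"hand":0.005}]' 15; python3 -m creep '[{"slide":[0,0,0],"turn":0,"hand":0.005},{"slide":[0,0,0],"turn":0,"hand":0.005}]'; cat >> h.py <<'E'
def aligned(p,name,mm=.4):
    W,H=int(230/mm),int(240/mm)
    cs=[(.13,.115),(.13,-.115),(-.11,-.115),(-.11,.115)]
    dst=np.float32([proj(p,np.append(O+a*EX+b*EY,.065)) for a,b in cs])
    M=cv2.getPerspectiveTransform(dst,np.float32([[0,0],[W,0],[W,H],[0,H]]))
    im=cv2.warpPerspective(p["frame"][:,:,::-1],M,(W,H),flags=cv2.INTER_CUBIC)
    for x in range(-100,130,20):
        r=int((130-x)/mm);cv2.line(im,(0,r),(6,r),(0,0,255),1);cv2.putText(im,str(x),(8,r+4),0,.35,(0,0,255),1)
    for y in (75,0,-75):
        c=int((115-y)/mm);cv2.line(im,(c,0),(c,H),(0,0,255),1)
    cv2.imwrite('pics/'+name,im)
E
python3 - <<'E'
from h import *
rep();aligned(snapshot("scene"),'al1_s.png');aligned(snapshot("top"),'al1_t.png')
E
```

```text
clock: 6.4
tool_pos: [0.6501, 0.1225, 0.0505]
eef_rot: [0.773, 0.634, 0.003, -0.001]
contact_force: [1.7, 2.9, 0.2]
opening: 0.136
clock: 6.65
tool_pos: [0.6493, 0.1186, 0.0505]
eef_rot: [0.774, 0.633, 0.001, -0.0]
contact_force: [1.4, 3.0, 0.4]
opening: 0.136
t 6.65 loader xy mm [105.2  76.2] z 50.5 ang err 0.07 tilt [0.001 0.002] F(lx,ly,z) [0.7 3.2 0.4] open mm 12.0
```

View pics/al1_s.png

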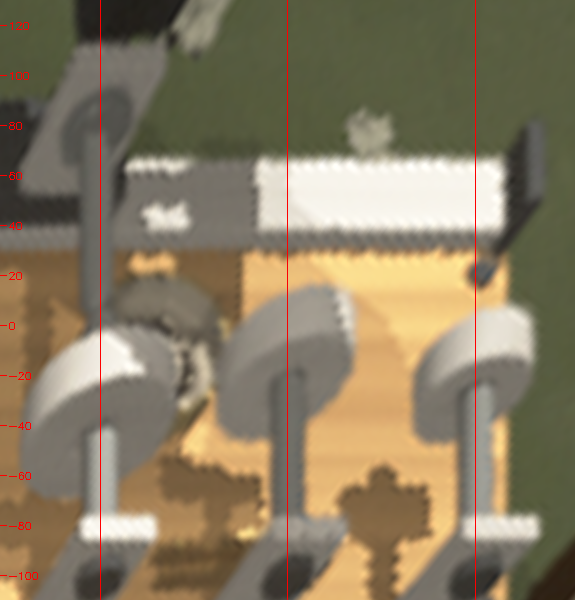

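View pics/al1_t.png

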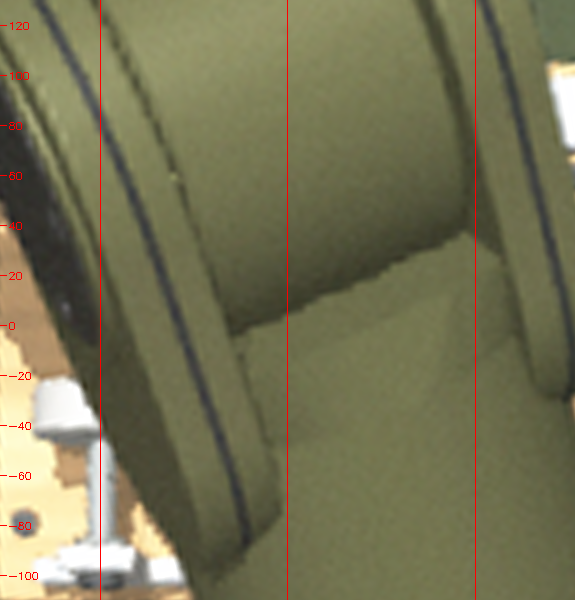

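```bash
python3 -m creep '[{"slide":[-0.0035,0,0],"turn":0,"hand":0.005},{"slide":[0,0,0],"turn":0,"hand":0.005},{"slide":[0.0015,0,0],"turn":0,"hand":0.005},{"slide":[0,0,0],"turn":0,"hand":0.005},{"slide":[0,0,0],"turn":0,"hand":0.005}]'; python3 - <<'E'
from h import *
rep();p=snapshot("scene");aligned(p,'al2_s.png')
im=cv2.imread('pics/al2_s.png');cv2.imwrite('pics/al2c.png',cv2.resize(im[80:540,30:230],None,fx=1.3,fy=1.3))
E
```

```text
clock: 7.38
tool_pos: [0.6483, 0.1138, 0.0505]
eef_rot: [0.774, 0.633, -0.001, 0.001]
contact_force: [-0.4, -4.6, 4.7]
opening: 0.135
t 7.38 loader xy mm [105.2  71.2] z 50.5 ang err -0.01 tilt [-0.001 -0.002] F(lx,ly,z) [ 0.5 -4.6  4.7] open mm 11.9
```

View pics/al2c.png

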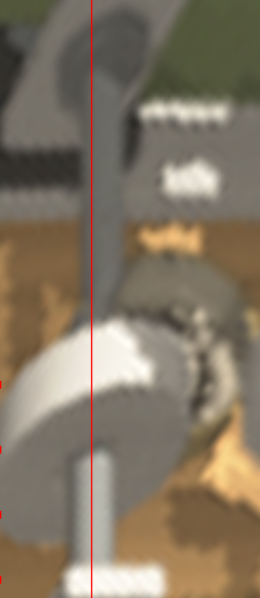

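```bash
python3 -m creep '[{"slide":[0.003,0,0],"turn":0,"hand":0.005},{"slide":[0,0,0],"turn":0,"hand":0.005},{"slide":[0,0,0],"turn":0,"hand":0.005},{"slide":[0,0,0],"turn":0,"hand":0.005}]'; python3 - <<'E'
from h import *
rep();p=snapshot("scene");aligned(p,'al3_s.png')
im=cv2.imread('pics/al3_s.png');cv2.imwrite('pics/al3c.png',cv2.resize(im[80:540,30:230],None,fx=1.3,fy=1.3))
rep()
E
```

```text
clock: 7.92
tool_pos: [0.6492, 0.1185, 0.0505]
eef_rot: [0.774, 0.633, 0.0, 0.0]
contact_force: [0.6, -2.5, 5.6]
opening: 0.139
t 7.92 loader xy mm [105.2  76. ] z 50.5 ang err 0.05 tilt [0. 0.] F(lx,ly,z) [ 1.1 -2.3  5.6] open mm 12.3
t 7.97 loader xy mm [105.2  76. ] z 50.5 ang err 0.05 tilt [0. 0.] F(lx,ly,z) [ 1.3 -3.   4.7] open mm 11.9
```

View pics/al3c.png

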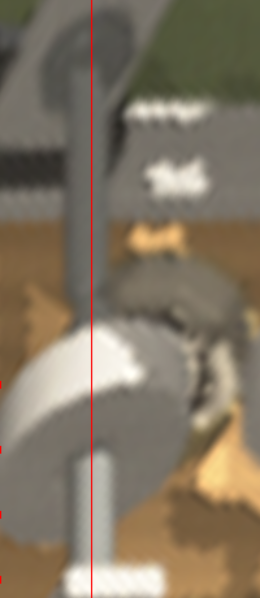

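```bash
python3 -m creep '[{"slide":[-0.002,0,0],"turn":0,"hand":0.005},{"slide":[0,0,0],"turn":0,"hand":0.005},{"slide":[0,0,0],"turn":0,"hand":0.005},{"slide":[0,0,0],"turn":0,"hand":0.005},{"slide":[0,0,0],"turn":0,"hand":0.005}]'; python3 - <<'E'
from h import *
rep();p=snapshot("scene");aligned(p,'al3_s.png')
im=cv2.imread('pics/al3_s.png');cv2.imwrite('pics/al4c.png',cv2.resize(im[80:540,30:230],None,fx=1.3,fy=1.3))
rep()
E
```

```text
clock: 8.6
tool_pos: [0.6489, 0.1171, 0.0505]
eef_rot: [0.774, 0.633, 0.001, -0.0]
contact_force: [3.7, 2.9, 2.4]
opening: 0.135
t 8.6 loader xy mm [105.2  74.6] z 50.5 ang err 0.07 tilt [0.001 0.001] F(lx,ly,z) [3.1 3.6 2.4] open mm 11.9
t 8.65 loader xy mm [105.2  74.4] z 50.5 ang err 0.06 tilt [0.001 0.001] F(lx,ly,z) [2.8 2.8 2. ] open mm 11.8
```

View pics/al4c.png

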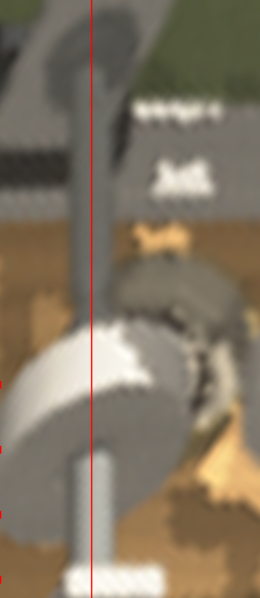

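Spindle and rod are in line within about 1 mm (crop columns 92 vs 95). I'll release, lift, and go behind the large ring.

```bash
python3 -m creep '[{"slide":[0,0,0],"turn":0,"hand":0.03},{"slide":[0,0,0],"turn":0,"hand":0.03},{"slide":[0,0,-0.03],"turn":0,"hand":0.03},{"slide":[0,0,-0.035],"turn":0,"hand":0.03},{"slide":[0,-0.055,0],"turn":0,"hand":0.022}]'; python3 -m creep '[{"slide":[0,-0.055,0],"turn":0,"hand":0.022},{"slide":[0,-0.055,0],"turn":0,"hand":0.022},{"slide":[0,-0.006,0],"turn":0,"hand":0.022},{"slide":[0,0,0],"turn":0,"hand":0.022},{"slide":[0,0,0],"turn":0,"hand":0.022}]';  python3 - <<'E'
from h import *
rep();p=snapshot("scene");save(p,'s7.png',(200,170,360,290),5);aligned(snapshot("top"),"al5_t.png");rep()
E
```

```text
clock: 9.28
tool_pos: [0.5995, 0.1264, 0.1177]
eef_rot: [0.776, 0.631, 0.004, 0.002]
contact_force: [-1.6, 0.6, -1.0]
opening: 0.256
clock: 9.9
tool_pos: [0.4829, 0.15, 0.1153]
eef_rot: [0.775, 0.632, 0.001, 0.0]
contact_force: [-0.7, -0.5, 0.1]
opening: 0.247
t 9.9 loader xy mm [-64.1  73.7] z 115.3 ang err -0.06 tilt [0.002 0.   ] F(lx,ly,z) [-0.6 -0.7  0.1] open mm 21.7
t 10.0 loader xy mm [-64.5  73.7] z 115.2 ang err -0.05 tilt [0.001 0.   ] F(lx,ly,z) [-0.3 -0.1 -0.2] open mm 21.6
```

View pics/s7.png

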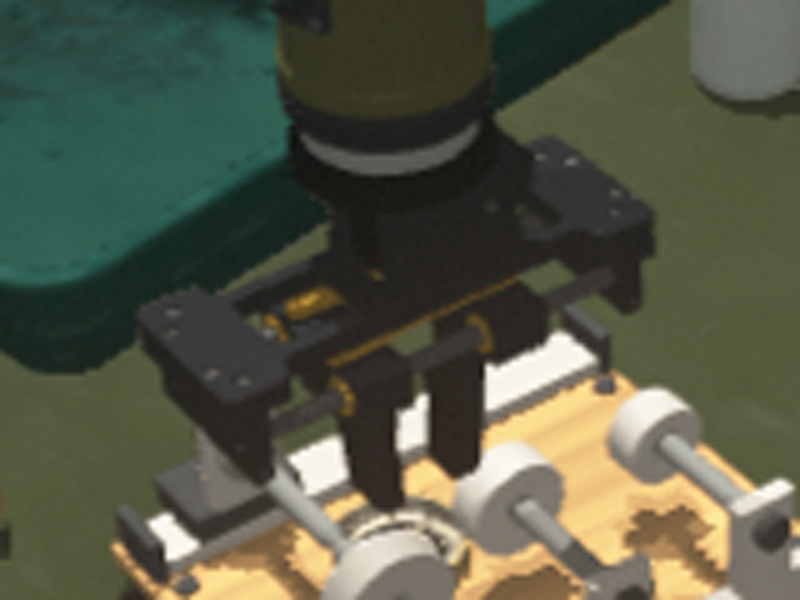

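View pics/al5_t.png

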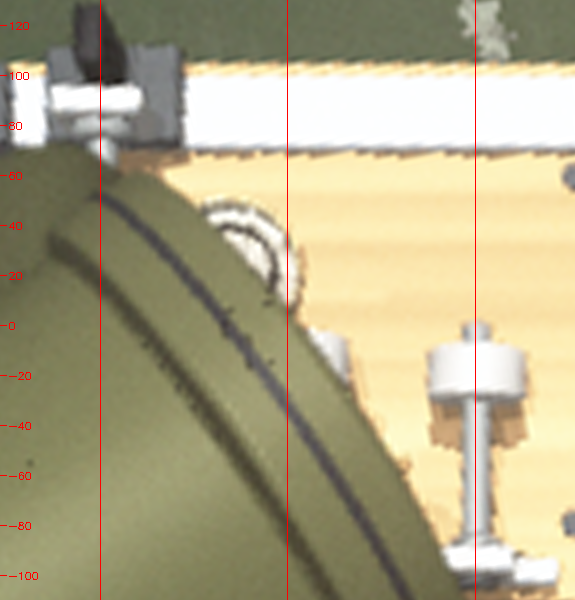

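```bash
python3 - <<'E'
from h import *
p=snapshot("scene");rep()
for v in range(248,278,2):
    print(v,end=' ')
    for u in (270,273,276,279,287,290,293):
        X=at_d(p,(u,v));print(f"{X[2]*1000:4.0f},{L(X)[0]:4.0f},{L(X)[1]:4.0f}",end=' | ')
    print()
f=p["frame"]
print(p["depth"].shape)
E
```

```text
t 10.05 loader xy mm [-64.8  73.7] z 115.2 ang err -0.04 tilt [0.001 0.   ] F(lx,ly,z) [ 0.2 -0.6 -0.2] open mm 22.1
248  231, -94, 116 |  230, -96, 111 |  227, -96, 105 |  225, -97, 100 |  186, -65,  63 |  189, -72,  61 |  187, -73,  55 | 
250  227, -94, 117 |  227, -97, 113 |  223, -96, 106 |  220, -96, 100 |  181, -64,  63 |  185, -72,  61 |  183, -74,  56 | 
252  221, -92, 116 |  221, -96, 112 |  218, -96, 106 |  214, -95, 100 |  175, -63,  63 |  179, -71,  61 |  177, -72,  55 | 
254  216, -92, 117 |  217, -96, 113 |  195, -76,  95 |  187, -71,  86 |  169, -62,  62 |  174, -71,  61 |  172, -72,  55 | 
256  187, -66, 103 |  191, -74, 100 |  186, -72,  93 |  181, -70,  85 |  165, -63,  63 |  169, -71,  61 |  168, -73,  56 | 
258  182, -66, 103 |  185, -73, 100 |  182, -73,  94 |   24,  88,  -7 |  161, -64,  64 |  165, -72,  62 |  163, -73,  56 | 
260  174, -63, 101 |  181, -74, 101 |  179, -74,  95 |  170, -69,  85 |  153, -61,  63 |  159, -70,  62 |  158, -72,  56 | 
262  168, -61, 101 |  175, -72, 100 |  172, -72,  94 |  167, -71,  87 |  149, -61,  63 |  153, -69,  61 |  153, -73
[... 187 characters left out ...]
  158, -71,  87 |   13,  64, -12 |   77,  -4,  22 |   80, -11,  19 | 
268   15,  80,  24 |  158, -69, 100 |  158, -73,  96 |  154, -72,  88 |   11,  60,  -9 |   14,  52, -13 |   77, -13,  20 | 
270   11,  78,  26 |  151, -67,  99 |  155, -74,  97 |  149, -72,  89 |   23,  42,   2 |   68,  -5,  23 |   74, -15,  22 | 
272   22,  61,  35 |   17,  62,  27 |  147, -72,  96 |   18,  53,  17 |   18,  42,   3 |   63,  -6,  24 |   69, -16,  23 | 
274   17,  60,  36 |   15,  58,  30 |   14,  55,  24 |   14,  51,  18 |   15,  39,   4 |   18,  32,   1 |   65, -18,  24 | 
276   14,  58,  38 |   13,  55,  32 |   87, -22,  68 |   88, -27,  64 |   13,  35,   7 |   16,  28,   4 |   60, -18,  24 | 
(480, 640)
```

```bash
python3 -m creep '[{"slide":[0.001,0,0.03],"turn":0,"hand":0.022},{"slide":[0,0,0.03],"turn":0,"hand":0.022},{"slide":[0,0,0.02],"turn":0,"hand":0.022},{"slide":[0,0,0.015],"turn":0,"hand":0.022},{"slide":[0,0,0],"turn":0,"hand":0.022}]';  python3 - <<'E'
from h import *
rep();p=snapshot("scene");save(p,'s8.png',(200,170,360,290),5);rep()
E
```

```text
clock: 10.68
tool_pos: [0.481, 0.1512, 0.0196]
eef_rot: [0.774, 0.633, -0.001, -0.0]
contact_force: [-0.4, 0.1, 1.1]
opening: 0.253
t 10.68 loader xy mm [-66.2  74.5] z 19.6 ang err 0.04 tilt [-0.001 -0.001] F(lx,ly,z) [-0.4  0.   1.1] open mm 22.3
t 10.72 loader xy mm [-65.8  74.8] z 20.3 ang err 0.04 tilt [-0. -0.] F(lx,ly,z) [0.7 0.2 1.1] open mm 21.9
```

View pics/s8.png

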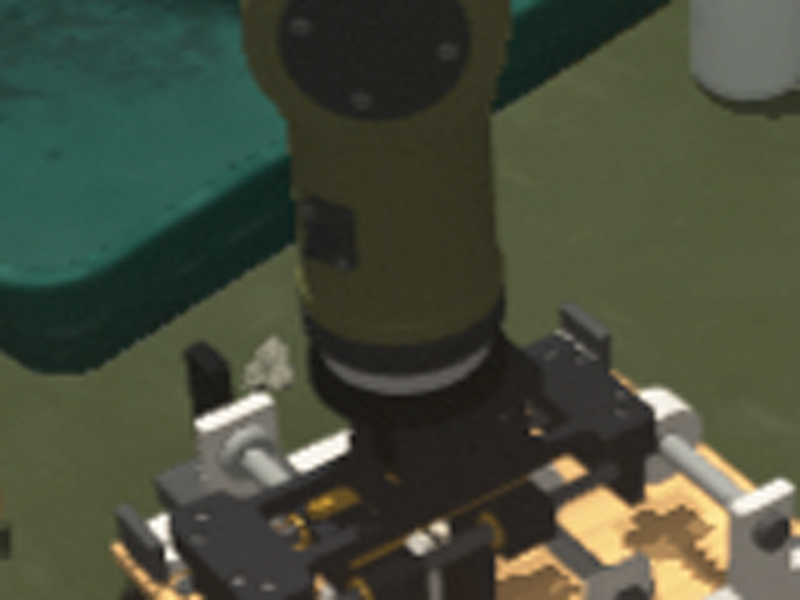

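Fingers straddle the rod without contact. I'll push in modest steps.

```bash
python3 -m creep '[{"slide":[0,0.008,0],"turn":0,"hand":0.022},{"slide":[0,0.008,0],"turn":0,"hand":0.022},{"slide":[0,0.008,0],"turn":0,"hand":0.022},{"slide":[0,0.008,0],"turn":0,"hand":0.022},{"slide":[0,0.008,0],"turn":0,"hand":0.022}]'; python3 -c "from h import *;rep();p=snapshot('scene');save(p,'s9.png',(200,170,360,290),5)"
```

```text
clock: 11.35
tool_pos: [0.5209, 0.1434, 0.0205]
eef_rot: [0.774, 0.633, 0.0, -0.0]
contact_force: [-1.1, -0.7, 0.5]
opening: 0.251
t 11.35 loader xy mm [-25.5  74.8] z 20.5 ang err 0.04 tilt [-0.  0.] F(lx,ly,z) [-0.9 -0.9  0.5] open mm 22.2
```

View pics/s9.png

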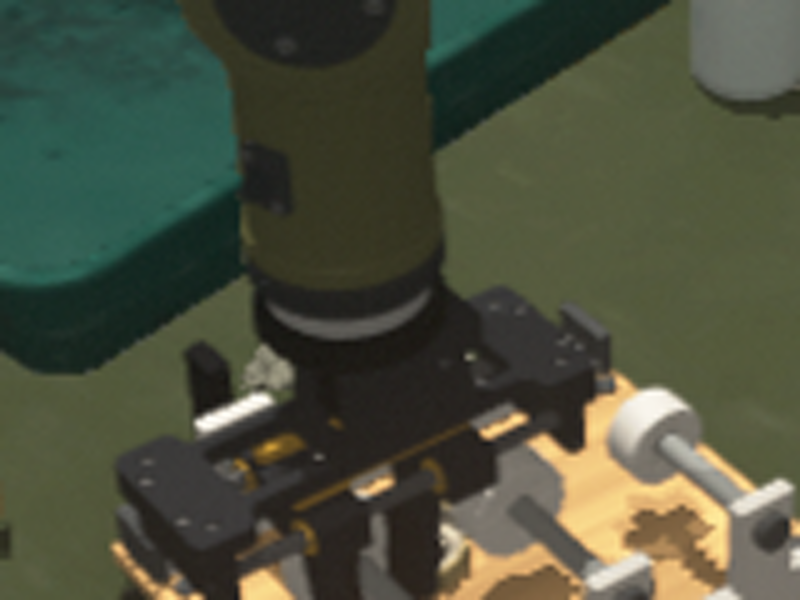

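```bash
python3 -m creep '[{"slide":[0,0.006,0],"turn":0,"hand":0.022},{"slide":[0,0.006,0],"turn":0,"hand":0.022},{"slide":[0,0.006,0],"turn":0,"hand":0.022}]'; python3 -c "from h import *;rep()"; python3 -m creep '[{"slide":[0,0.006,0],"turn":0,"hand":0.022},{"slide":[0,0.006,0],"turn":0,"hand":0.022},{"slide":[0,0.006,0],"turn":0,"hand":0.022}]'; python3 -c "from h import *;rep();p=snapshot('scene');save(p,'s10.png',(200,170,360,290),5)"
```

```text
clock: 11.78
tool_pos: [0.5385, 0.1399, 0.0203]
eef_rot: [0.774, 0.633, 0.0, 0.0]
contact_force: [-0.9, 0.4, -0.5]
opening: 0.247
t 11.78 loader xy mm [-7.6 74.9] z 20.3 ang err 0.05 tilt [ 0. -0.] F(lx,ly,z) [-0.9  0.2 -0.5] open mm 21.8
clock: 12.15
tool_pos: [0.5561, 0.1363, 0.0204]
eef_rot: [0.774, 0.633, 0.0, -0.0]
contact_force: [-1.2, 0.4, -0.4]
opening: 0.252
t 12.15 loader xy mm [10.4 74.9] z 20.4 ang err 0.05 tilt [0. 0.] F(lx,ly,z) [-1.2  0.1 -0.4] open mm 22.2
```

View pics/s10.png

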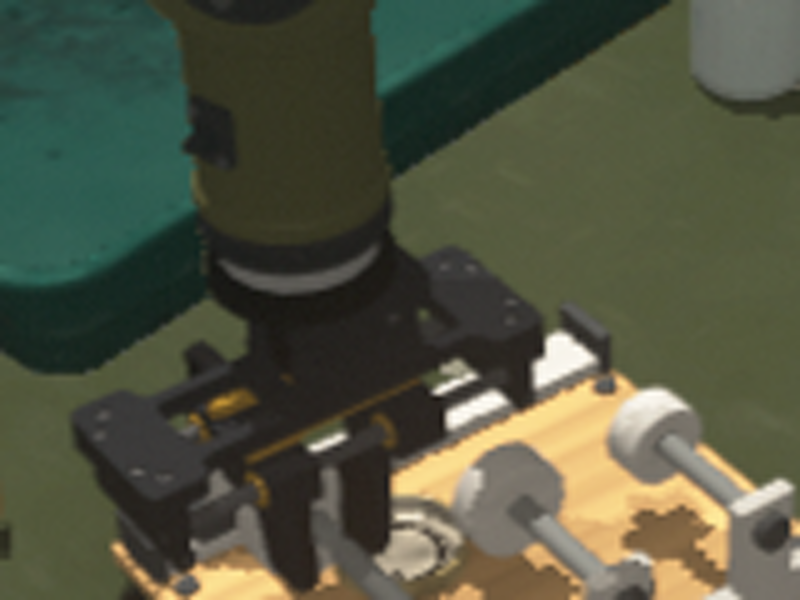

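```bash
python3 -m creep '[{"slide":[0,0.008,0],"turn":0,"hand":0.022},{"slide":[0,0.008,0],"turn":0,"hand":0.022},{"slide":[0,0.008,0],"turn":0,"hand":0.022},{"slide":[0,0.003,0],"turn":0,"hand":0.022}]'; python3 -c "from h import *;rep()"; python3 -m creep '[{"slide":[0,0.002,0],"turn":0,"hand":0.022},{"slide":[0,0.002,0],"turn":0,"hand":0.022}]'; python3 -c "from h import *;rep()"; python3 -m creep '[{"slide":[0,0.002,0],"turn":0,"hand":0.022},{"slide":[0,0.001,0],"turn":0,"hand":0.022}]'; python3 -c "from h import *;rep()"
```

```text
clock: 12.7
tool_pos: [0.583, 0.1307, 0.0204]
eef_rot: [0.774, 0.633, 0.0, 0.0]
contact_force: [-1.2, 0.0, 0.5]
opening: 0.251
t 12.7 loader xy mm [37.8 74.8] z 20.4 ang err 0.01 tilt [0.001 0.   ] F(lx,ly,z) [-1.2 -0.2  0.5] open mm 22.1
clock: 12.95
tool_pos: [0.5858, 0.1303, 0.0204]
eef_rot: [0.774, 0.633, -0.0, -0.0]
contact_force: [-1.4, 0.1, -0.3]
opening: 0.25
t 12.95 loader xy mm [40.7 74.9] z 20.4 ang err 0.06 tilt [-0.001  0.   ] F(lx,ly,z) [-1.4 -0.2 -0.3] open mm 22.0
clock: 13.2
tool_pos: [0.5877, 0.13, 0.0204]
eef_rot: [0.774, 0.633, -0.001, -0.001]
contact_force: [-5.5, 0.2, 4.7]
opening: 0.251
t 13.2 loader xy mm [42.6 75. ] z 20.4 ang err 0.08 tilt [-0.002 -0.   ] F(lx,ly,z) [-5.4 -0.8  4.7] open mm 22.1
```

```bash
python3 -m creep '[{"slide":[0,0.001,0],"turn":0,"hand":0.022},{"slide":[0,0.001,0],"turn":0,"hand":0.022},{"slide":[0,0,0],"turn":0,"hand":0.022}]'; python3 -c "from h import *;rep()
p=snapshot('scene');save(p,'s11.png',(200,170,360,290),5)"
```

```text
clock: 13.58
tool_pos: [0.5876, 0.1299, 0.0203]
eef_rot: [0.774, 0.633, -0.002, -0.002]
contact_force: [-8.4, 0.6, 5.6]
opening: 0.247
t 13.57 loader xy mm [42.5 74.9] z 20.3 ang err 0.12 tilt [-0.006 -0.   ] F(lx,ly,z) [-8.3 -1.1  5.6] open mm 21.8
```

View pics/s11.png

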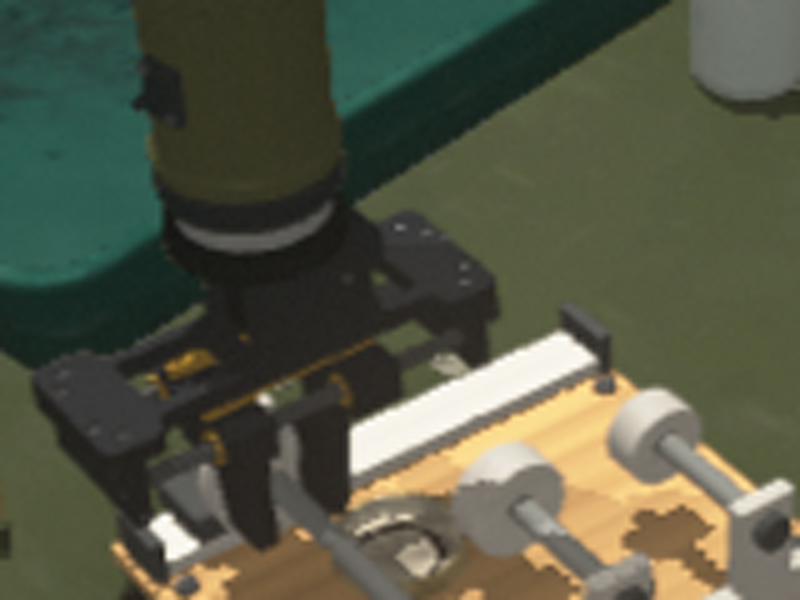

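The ring stopped at 42.5 mm against the expected 43, with 8 N: home. I'll back off, lift, and return to the tab.

```bash
python3 -m creep '[{"slide":[0,-0.008,0],"turn":0,"hand":0.022},{"slide":[0,0,-0.03],"turn":0,"hand":0.022},{"slide":[0,0,-0.03],"turn":0,"hand":0.022},{"slide":[0,0,-0.03],"turn":0,"hand":0.04},{"slide":[0,0,0],"turn":0,"hand":0.04}]'; python3 -c "from h import *;rep()
p=snapshot('scene');save(p,'s12.png',(200,170,360,290),5)"
```

```text
clock: 14.25
tool_pos: [0.5857, 0.1312, 0.1127]
eef_rot: [0.774, 0.633, 0.003, 0.001]
contact_force: [-0.7, 0.7, -0.8]
opening: 0.442
t 14.25 loader xy mm [40.4 75.8] z 112.7 ang err 0.01 tilt [0.006 0.002] F(lx,ly,z) [-0.8  0.5 -0.8] open mm 38.9
```

View pics/s12.png

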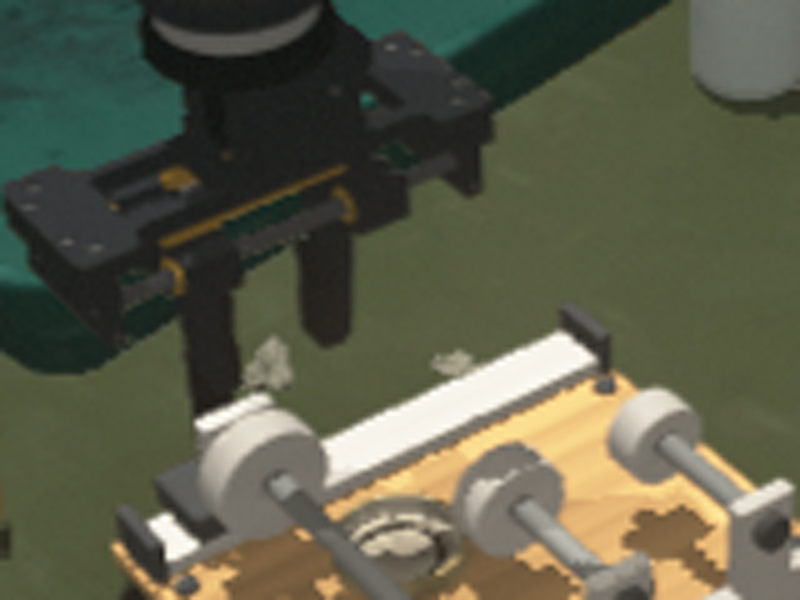

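The large ring sits at the shoulder (crop 265,470). Now back to the tab.

```bash
python3 -m creep '[{"slide":[0,0.033,0],"turn":0,"hand":0.04},{"slide":[0,0.033,0],"turn":0,"hand":0.04},{"slide":[0,0,0],"turn":0,"hand":0.04},{"slide":[0,0,0.03],"turn":0,"hand":0.04},{"slide":[0,0,0.03],"turn":0,"hand":0.04}]'; python3 -m creep '[{"slide":[0,0,0],"turn":0,"hand":0.04},{"slide":[0,0,0],"turn":0,"hand":0.04},{"slide":[0,0,0],"turn":0,"hand":0.005},{"slide":[0,0,0],"turn":0,"hand":0.005},{"slide":[0,0,0],"turn":0,"hand":0.005}]' 15; python3 -m creep '[{"slide":[0,0,0],"turn":0,"hand":0.005},{"slide":[0,0,0],"turn":0,"hand":0.005}]'; python3 -c "from h import *;rep()
p=snapshot('scene');save(p,'s13.png',(200,150,360,270),5)"
```

```text
clock: 14.92
tool_pos: [0.6465, 0.118, 0.0489]
eef_rot: [0.774, 0.633, -0.001, -0.0]
contact_force: [0.2, 0.7, -0.1]
opening: 0.45
clock: 15.55
tool_pos: [0.6481, 0.1175, 0.051]
eef_rot: [0.774, 0.633, 0.0, 0.0]
contact_force: [-1.9, -3.0, 1.4]
opening: 0.142
clock: 15.8
tool_pos: [0.6481, 0.1175, 0.051]
eef_rot: [0.774, 0.633, 0.0, 0.0]
contact_force: [-1.4, -1.0, 5.0]
opening: 0.136
t 15.8 loader xy mm [104.3  74.8] z 51.0 ang err 0.03 tilt [ 0.001 -0.   ] F(lx,ly,z) [-1.2 -1.3  5. ] open mm 11.9
```

View pics/s13.png

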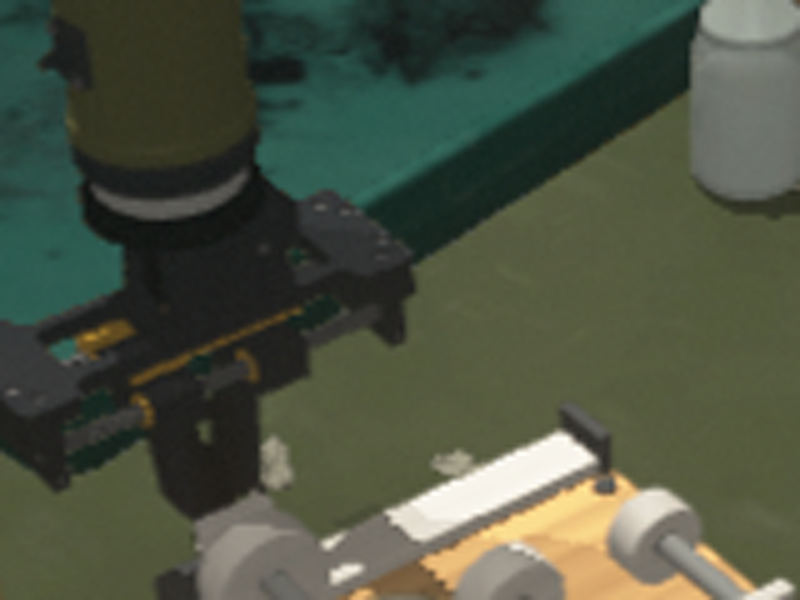

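```bash
python3 -m creep '[{"slide":[-0.015,0,0],"turn":0,"hand":0.005},{"slide":[-0.015,0,0],"turn":0,"hand":0.005},{"slide":[-0.015,0,0],"turn":0,"hand":0.005},{"slide":[-0.015,0,0],"turn":0,"hand":0.005},{"slide":[-0.010,0,0],"turn":0,"hand":0.005}]' 15; python3 -m creep '[{"slide":[-0.005,0,0],"turn":0,"hand":0.005},{"slide":[0,0,0],"turn":0,"hand":0.005},{"slide":[0,0,0],"turn":0,"hand":0.005},{"slide":[0,0,0],"turn":0,"hand":0.005},{"slide":[0,0,0],"turn":0,"hand":0.005}]'; python3 - <<'E'
from h import *
rep();aligned(snapshot("scene"),'al6_s.png');rep()
E
```

```text
clock: 16.48
tool_pos: [0.634, 0.0481, 0.051]
eef_rot: [0.774, 0.633, 0.0, 0.0]
contact_force: [0.0, 3.2, 6.1]
opening: 0.134
clock: 17.1
tool_pos: [0.6327, 0.0422, 0.051]
eef_rot: [0.775, 0.633, -0.001, 0.001]
contact_force: [-0.5, 1.5, 6.5]
opening: 0.134
t 17.1 loader xy mm [104.2  -2.1] z 51.0 ang err -0.02 tilt [-0.    -0.002] F(lx,ly,z) [-0.8  1.3  6.5] open mm 11.8
t 17.15 loader xy mm [104.2  -2.1] z 50.9 ang err -0.02 tilt [-0.    -0.002] F(lx,ly,z) [-0.9  0.7  6.2] open mm 11.8
```

View pics/al6_s.png

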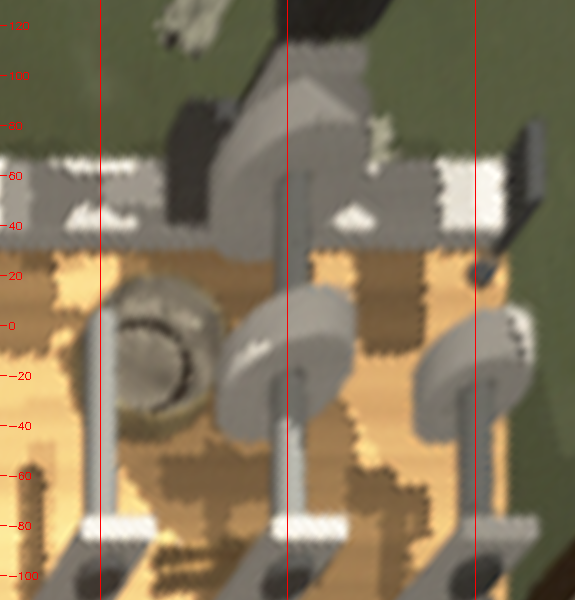

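```bash
python3 -m creep '[{"slide":[0.002,0,0],"turn":0,"hand":0.005},{"slide":[0,0,0],"turn":0,"hand":0.005},{"slide":[0,0,0],"turn":0,"hand":0.005},{"slide":[0,0,0],"turn":0,"hand":0.005}]'; python3 - <<'E'
from h import *
rep();aligned(snapshot("scene"),'al7_s.png');rep()
im=cv2.imread('pics/al7_s.png');cv2.imwrite('pics/al7c.png',cv2.resize(im[140:540,190:390],None,fx=1.5,fy=1.5))
E
```

```text
clock: 17.65
tool_pos: [0.6327, 0.0424, 0.0509]
eef_rot: [0.775, 0.632, -0.002, 0.001]
contact_force: [-1.6, -1.3, 8.6]
opening: 0.135
t 17.65 loader xy mm [104.2  -1.9] z 50.9 ang err -0.08 tilt [-0.001 -0.004] F(lx,ly,z) [-1.3 -1.6  8.6] open mm 11.9
t 17.7 loader xy mm [104.2  -1.9] z 50.9 ang err -0.08 tilt [-0.001 -0.004] F(lx,ly,z) [-1.2 -2.8  8.1] open mm 12.1
```

View pics/al7c.png

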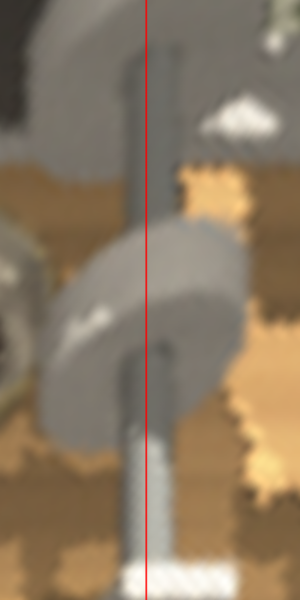

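```bash
python3 -m creep '[{"slide":[0.001,0,0],"turn":0,"hand":0.005},{"slide":[0,0,0],"turn":0,"hand":0.005},{"slide":[0,0,0],"turn":0,"hand":0.005},{"slide":[0,0,0],"turn":0,"hand":0.005}]'; python3 - <<'E'
from h import *
rep();aligned(snapshot("scene"),'al7_s.png');rep()
im=cv2.imread('pics/al7_s.png');cv2.imwrite('pics/al8c.png',cv2.resize(im[140:540,190:390],None,fx=1.5,fy=1.5))
E
```

```text
clock: 18.2
tool_pos: [0.6329, 0.0429, 0.0509]
eef_rot: [0.775, 0.632, -0.002, 0.001]
contact_force: [-2.3, -2.1, 8.0]
opening: 0.135
t 18.2 loader xy mm [104.2  -1.4] z 50.9 ang err -0.08 tilt [-0.001 -0.004] F(lx,ly,z) [-1.9 -2.5  8. ] open mm 11.9
t 18.25 loader xy mm [104.2  -1.3] z 50.9 ang err -0.09 tilt [-0.001 -0.004] F(lx,ly,z) [-1.2 -2.9  9.5] open mm 11.6
```

View pics/al8c.png

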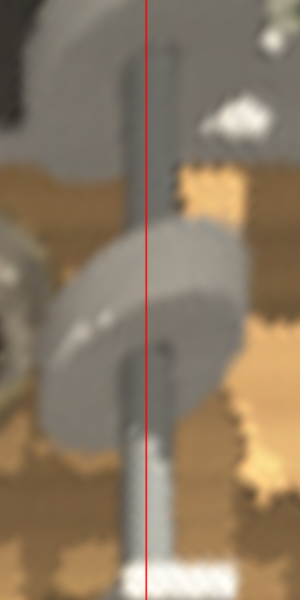

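```bash
python3 -m creep '[{"slide":[0.001,0,0],"turn":0,"hand":0.005},{"slide":[0,0,0],"turn":0,"hand":0.005},{"slide":[0,0,0],"turn":0,"hand":0.005}]'; python3 -c "
from h import *
rep()"; python3 -m creep '[{"slide":[0,0,0],"turn":0,"hand":0.03},{"slide":[0,0,0],"turn":0,"hand":0.03},{"slide":[0,0,0],"turn":0,"hand":0.03}]';python3 - <<'E'
from h import *
rep();aligned(snapshot("scene"),'al7_s.png');rep()
im=cv2.imread('pics/al7_s.png');cv2.imwrite('pics/al9c.png',cv2.resize(im[140:540,190:390],None,fx=1.5,fy=1.5))
E
```

```text
clock: 18.62
tool_pos: [0.633, 0.0438, 0.0509]
eef_rot: [0.775, 0.632, -0.002, 0.001]
contact_force: [-1.5, -3.1, 9.4]
opening: 0.137
t 18.62 loader xy mm [104.2  -0.4] z 50.9 ang err -0.09 tilt [-0.001 -0.004] F(lx,ly,z) [-0.9 -3.3  9.4] open mm 12.1
clock: 19.0
tool_pos: [0.6333, 0.0476, 0.05]
eef_rot: [0.774, 0.633, -0.001, -0.0]
contact_force: [0.0, -0.0, -0.4]
opening: 0.341
t 19.0 loader xy mm [103.7   3.4] z 50.0 ang err 0.04 tilt [-0.001 -0.   ] F(lx,ly,z) [ 0.  -0.  -0.4] open mm 30.0
t 19.05 loader xy mm [103.8   3.6] z 50.1 ang err 0.04 tilt [-0.001 -0.   ] F(lx,ly,z) [-0.6 -0.4  0.6] open mm 30.0
```

View pics/al9c.png

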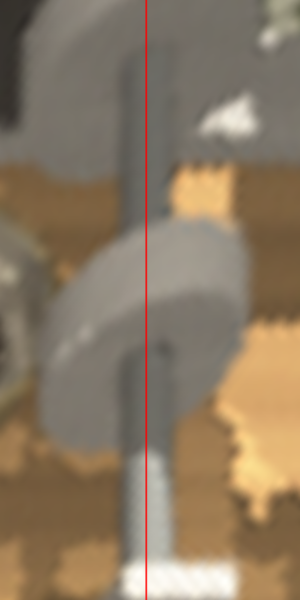

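Spindle and middle rod are aligned (columns 148 vs 147). Now the medium ring.

```bash
python3 -m creep '[{"slide":[0,0,-0.03],"turn":0,"hand":0.03},{"slide":[0,0,-0.035],"turn":0,"hand":0.022},{"slide":[0,0,0],"turn":0,"hand":0.022},{"slide":[-0.004,-0.054,0],"turn":0,"hand":0.022},{"slide":[0,-0.054,0],"turn":0,"hand":0.022}]'; python3 -m creep '[{"slide":[0,-0.054,0],"turn":0,"hand":0.022},{"slide":[0,0,0],"turn":0,"hand":0.022},{"slide":[0,0,0],"turn":0,"hand":0.022},{"slide":[0,0,0],"turn":0,"hand":0.022}]';  python3 - <<'E'
from h import *
rep();p=snapshot("scene");save(p,'s14.png',(200,170,360,290),5)
E
```

```text
clock: 19.68
tool_pos: [0.5252, 0.0653, 0.1144]
eef_rot: [0.774, 0.633, -0.0, -0.0]
contact_force: [-0.1, 0.4, -0.0]
opening: 0.252
clock: 20.18
tool_pos: [0.4759, 0.0763, 0.1151]
eef_rot: [0.775, 0.633, 0.001, 0.0]
contact_force: [0.8, 0.6, 0.3]
opening: 0.248
t 20.18 loader xy mm [-56.2   0.1] z 115.1 ang err -0.02 tilt [0.002 0.   ] F(lx,ly,z) [0.7 0.7 0.3] open mm 21.9
```

View pics/s14.png

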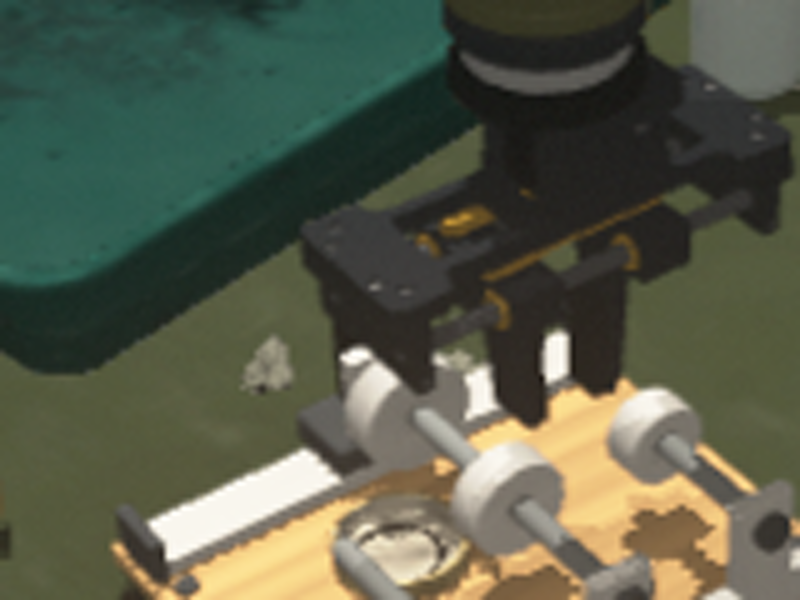

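```bash
python3 -m creep '[{"slide":[0,0,0.03],"turn":0,"hand":0.022},{"slide":[0,0,0.03],"turn":0,"hand":0.022},{"slide":[0,0,0.02],"turn":0,"hand":0.022},{"slide":[0,0,0.015],"turn":0,"hand":0.022},{"slide":[0,0,0],"turn":0,"hand":0.022}]'; python3 -c "from h import *;rep()";  python3 -m creep '[{"slide":[0,0.008,0],"turn":0,"hand":0.022},{"slide":[0,0.008,0],"turn":0,"hand":0.022},{"slide":[0,0.008,0],"turn":0,"hand":0.022},{"slide":[0,0.006,0],"turn":0,"hand":0.022},{"slide":[0,0,0],"turn":0,"hand":0.022}]'; python3 -c "from h import *;rep();p=snapshot('scene');save(p,'s15.png',(200,170,360,290),5)"
```

```text
clock: 20.85
tool_pos: [0.4744, 0.0762, 0.0193]
eef_rot: [0.774, 0.633, -0.001, -0.0]
contact_force: [0.6, -0.7, 0.6]
opening: 0.25
t 20.85 loader xy mm [-57.7  -0.3] z 19.3 ang err 0.03 tilt [-0.001 -0.   ] F(lx,ly,z) [ 0.7 -0.6  0.6] open mm 22.0
clock: 21.48
tool_pos: [0.5043, 0.0702, 0.0205]
eef_rot: [0.774, 0.633, 0.0, 0.0]
contact_force: [0.5, 0.2, -0.8]
opening: 0.25
t 21.48 loader xy mm [-27.2  -0.2] z 20.5 ang err 0.0 tilt [0.001 0.   ] F(lx,ly,z) [ 0.5  0.3 -0.8] open mm 22.0
```

View pics/s15.png

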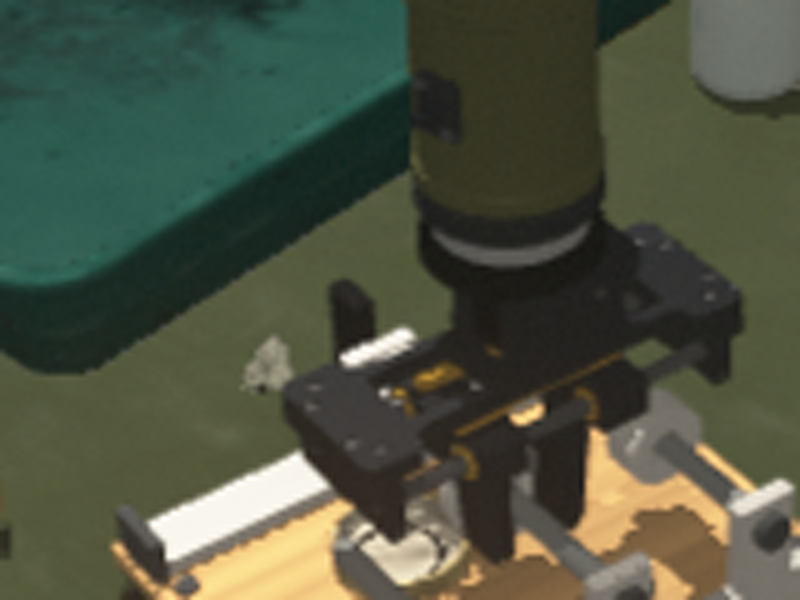

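```bash
python3 -m creep '[{"slide":[0,0.006,0],"turn":0,"hand":0.022},{"slide":[0,0.006,0],"turn":0,"hand":0.022},{"slide":[0,0.006,0],"turn":0,"hand":0.022}]'; python3 -c "from h import *;rep()";python3 -m creep '[{"slide":[0,0.006,0],"turn":0,"hand":0.022},{"slide":[0,0.006,0],"turn":0,"hand":0.022},{"slide":[0,0.006,0],"turn":0,"hand":0.022},{"slide":[0,0.006,0],"turn":0,"hand":0.022},{"slide":[0,0.003,0],"turn":0,"hand":0.022}]'; python3 -c "from h import *;rep()"; python3 -m creep '[{"slide":[0,0.002,0],"turn":0,"hand":0.022},{"slide":[0,0.002,0],"turn":0,"hand":0.022},{"slide":[0,0.001,0],"turn":0,"hand":0.022}]'; python3 -c "from h import *;rep();p=snapshot('scene');save(p,'s16.png',(200,170,360,290),5)"
```

```text
clock: 21.9
tool_pos: [0.5217, 0.0668, 0.0204]
eef_rot: [0.774, 0.633, 0.0, 0.0]
contact_force: [-0.7, -0.4, -0.2]
opening: 0.251
t 21.9 loader xy mm [-9.4 -0.1] z 20.4 ang err 0.04 tilt [0. 0.] F(lx,ly,z) [-0.6 -0.5 -0.2] open mm 22.1
clock: 22.52
tool_pos: [0.5482, 0.0613, 0.0204]
eef_rot: [0.774, 0.633, 0.0, 0.0]
contact_force: [-0.9, 0.3, 0.1]
opening: 0.246
t 22.52 loader xy mm [17.6 -0.2] z 20.4 ang err 0.03 tilt [0. 0.] F(lx,ly,z) [-1.   0.1  0.1] open mm 21.7
clock: 22.9
tool_pos: [0.5526, 0.0605, 0.0204]
eef_rot: [0.774, 0.633, -0.0, -0.0]
contact_force: [-0.3, 0.3, 0.9]
opening: 0.25
t 22.9 loader xy mm [22.1 -0.1] z 20.4 ang err 0.05 tilt [-0.  0.] F(lx,ly,z) [-0.3  0.3  0.9] open mm 22.0
```

View pics/s16.png

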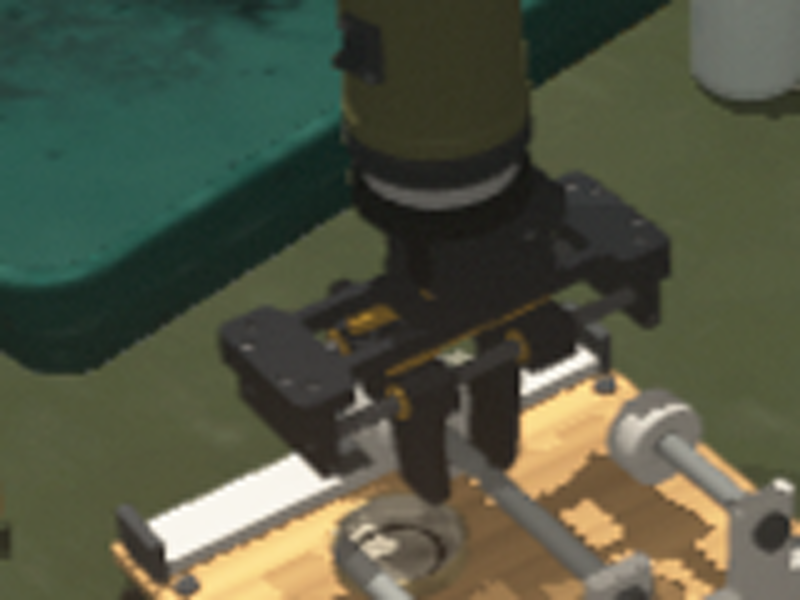

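```bash
python3 -m creep '[{"slide":[0,0.001,0],"turn":0,"hand":0.022},{"slide":[0,0.001,0],"turn":0,"hand":0.022},{"slide":[0,0,0],"turn":0,"hand":0.022}]'; python3 -c "from h import *;rep()"; python3 -m creep '[{"slide":[0,0.001,0],"turn":0,"hand":0.022},{"slide":[0,0.001,0],"turn":0,"hand":0.022},{"slide":[0,0,0],"turn":0,"hand":0.022}]'; python3 -c "from h import *;rep()"
```

```text
clock: 23.32
tool_pos: [0.5531, 0.0604, 0.0203]
eef_rot: [0.774, 0.633, -0.001, -0.001]
contact_force: [-4.9, 1.3, 1.6]
opening: 0.25
t 23.32 loader xy mm [22.6 -0.1] z 20.3 ang err 0.08 tilt [-0.002 -0.   ] F(lx,ly,z) [-5.   0.3  1.6] open mm 22.0
clock: 23.7
tool_pos: [0.553, 0.0603, 0.0202]
eef_rot: [0.774, 0.633, -0.002, -0.002]
contact_force: [-8.2, 2.1, 6.6]
opening: 0.248
t 23.7 loader xy mm [22.5 -0.2] z 20.2 ang err 0.11 tilt [-0.006 -0.   ] F(lx,ly,z) [-8.4  0.4  6.6] open mm 21.9
```

Stopped at 22.5, exactly 20 mm before the first: home. Back off, lift, and to the tab.

```bash
python3 -m creep '[{"slide":[0,-0.008,0],"turn":0,"hand":0.022},{"slide":[0,0,-0.03],"turn":0,"hand":0.022},{"slide":[0,0,-0.03],"turn":0,"hand":0.022},{"slide":[0,0,-0.03],"turn":0,"hand":0.04},{"slide":[0,0.043,0],"turn":0,"hand":0.04}]'; python3 -m creep '[{"slide":[0,0.043,0],"turn":0,"hand":0.04},{"slide":[0,0,0],"turn":0,"hand":0.04},{"slide":[0,0,0.03],"turn":0,"hand":0.04},{"slide":[0,0,0.03],"turn":0,"hand":0.04},{"slide":[0,0,0],"turn":0,"hand":0.04}]';  python3 -c "from h import *;rep()
p=snapshot('scene');save(p,'s17.png',(200,170,360,290),5)"
```

```text
clock: 24.32
tool_pos: [0.5913, 0.0538, 0.1131]
eef_rot: [0.773, 0.634, 0.001, 0.001]
contact_force: [0.5, -0.1, 0.4]
opening: 0.444
clock: 24.95
tool_pos: [0.6304, 0.044, 0.0484]
eef_rot: [0.774, 0.633, -0.002, -0.001]
contact_force: [-0.1, -0.0, 0.9]
opening: 0.457
t 24.95 loader xy mm [101.6  -0.8] z 48.4 ang err 0.09 tilt [-0.005 -0.001] F(lx,ly,z) [-0.  -0.   0.9] open mm 40.2
```

View pics/s17.png

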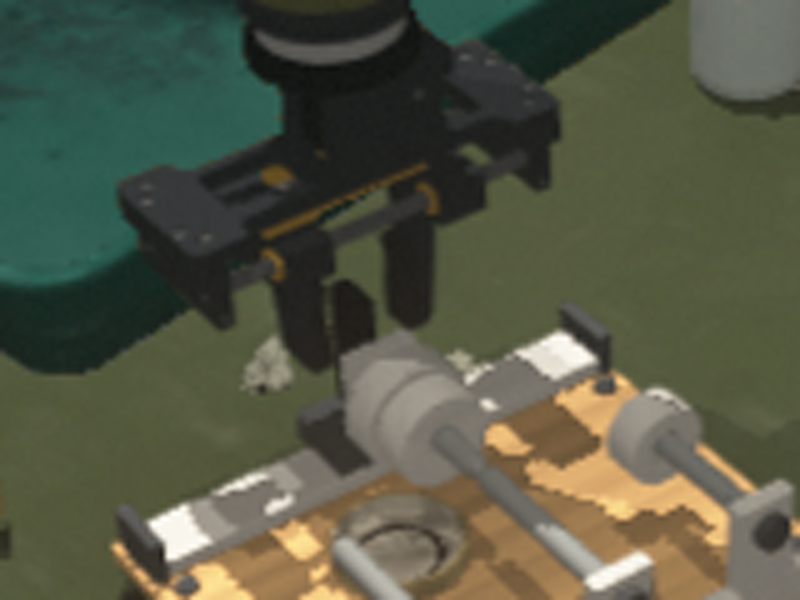

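```bash
python3 -m creep '[{"slide":[0,0,0],"turn":0,"hand":0.005},{"slide":[0,0,0],"turn":0,"hand":0.005},{"slide":[0,0,0],"turn":0,"hand":0.005},{"slide":[0,0,0],"turn":0,"hand":0.005},{"slide":[0,0,0],"turn":0,"hand":0.005}]' 15; python3 -c "from h import *;rep()";python3 -m creep '[{"slide":[-0.015,0,0],"turn":0,"hand":0.005},{"slide":[-0.015,0,0],"turn":0,"hand":0.005},{"slide":[-0.015,0,0],"turn":0,"hand":0.005},{"slide":[-0.015,0,0],"turn":0,"hand":0.005},{"slide":[-0.008,0,0],"turn":0,"hand":0.005}]' 15; python3 -m creep '[{"slide":[-0.004,0,0],"turn":0,"hand":0.005},{"slide":[0,0,0],"turn":0,"hand":0.005},{"slide":[0,0,0],"turn":0,"hand":0.005},{"slide":[0,0,0],"turn":0,"hand":0.005},{"slide":[0,0,0],"turn":0,"hand":0.005}]'; python3 - <<'E'
from h import *
rep();aligned(snapshot("scene"),'al10_s.png');rep()
im=cv2.imread('pics/al10_s.png');cv2.imwrite('pics/al10c.png',cv2.resize(im[140:540,375:575],None,fx=1.5,fy=1.5))
E
```

```text
clock: 25.62
tool_pos: [0.6335, 0.0442, 0.0512]
eef_rot: [0.774, 0.633, 0.0, 0.0]
contact_force: [-0.6, 0.4, 6.0]
opening: 0.135
t 25.62 loader xy mm [104.6   0. ] z 51.2 ang err 0.04 tilt [ 0.001 -0.   ] F(lx,ly,z) [-0.7  0.2  6. ] open mm 11.9
clock: 26.25
tool_pos: [0.6198, -0.0229, 0.0512]
eef_rot: [0.774, 0.633, 0.001, 0.0]
contact_force: [-0.0, 3.2, 7.1]
opening: 0.137
clock: 26.88
tool_pos: [0.6189, -0.0272, 0.0512]
eef_rot: [0.774, 0.633, 0.0, 0.0]
contact_force: [-1.6, 1.2, 7.9]
opening: 0.131
t 26.88 loader xy mm [104.5 -72.8] z 51.2 ang err 0.01 tilt [ 0.001 -0.   ] F(lx,ly,z) [-1.9  0.9  7.9] open mm 11.6
t 26.93 loader xy mm [104.5 -72.9] z 51.2 ang err 0.01 tilt [ 0.001 -0.   ] F(lx,ly,z) [-1.8  1.6  7. ] open mm 12.0
```

View pics/al10c.png

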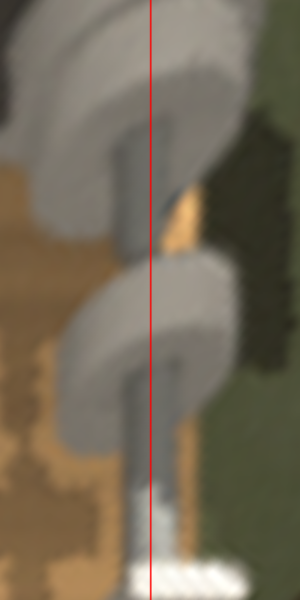

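```bash
python3 -m creep '[{"slide":[-0.003,0,0],"turn":0,"hand":0.005},{"slide":[0,0,0],"turn":0,"hand":0.005},{"slide":[0,0,0],"turn":0,"hand":0.005},{"slide":[0,0,0],"turn":0,"hand":0.005}]'; python3 - <<'E'
from h import *
rep();aligned(snapshot("scene"),'al10_s.png');rep()
im=cv2.imread('pics/al10_s.png');cv2.imwrite('pics/al11c.png',cv2.resize(im[140:540,375:575],None,fx=1.5,fy=1.5))
E
```

```text
clock: 27.42
tool_pos: [0.6184, -0.0294, 0.0512]
eef_rot: [0.774, 0.633, 0.001, 0.0]
contact_force: [-0.5, 2.0, 7.8]
opening: 0.136
t 27.43 loader xy mm [104.5 -75.1] z 51.2 ang err 0.04 tilt [0.001 0.001] F(lx,ly,z) [-0.8  1.9  7.8] open mm 12.0
t 27.48 loader xy mm [104.5 -75.1] z 51.2 ang err 0.03 tilt [0.001 0.001] F(lx,ly,z) [-0.5  1.4  7.4] open mm 11.8
```

View pics/al11c.png

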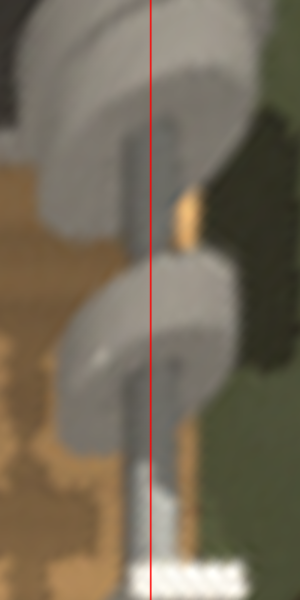

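Aligned within 1 mm (150 vs 153). Now the small ring.

```bash
python3 -m creep '[{"slide":[0,0,0],"turn":0,"hand":0.03},{"slide":[0,0,0],"turn":0,"hand":0.03},{"slide":[0,0,-0.03],"turn":0,"hand":0.03},{"slide":[0,0,-0.035],"turn":0,"hand":0.019},{"slide":[0,0,0],"turn":0,"hand":0.019}]'; python3 -m creep '[{"slide":[0,-0.054,0],"turn":0,"hand":0.019},{"slide":[0,-0.054,0],"turn":0,"hand":0.019},{"slide":[0,-0.054,0],"turn":0,"hand":0.019},{"slide":[0,0,0],"turn":0,"hand":0.019},{"slide":[0,0,0],"turn":0,"hand":0.019}]';  python3 - <<'E'
from h import *
rep();p=snapshot("scene");save(p,'s18.png',(220,150,380,270),5);rep()
E
```

```text
clock: 28.1
tool_pos: [0.6198, -0.0298, 0.1176]
eef_rot: [0.774, 0.633, 0.002, 0.001]
contact_force: [-0.0, 0.4, 0.7]
opening: 0.219
clock: 28.72
tool_pos: [0.4601, 0.0027, 0.1151]
eef_rot: [0.774, 0.633, 0.0, 0.0]
contact_force: [0.5, 0.1, -0.8]
opening: 0.217
t 28.73 loader xy mm [-57.1 -75.2] z 115.1 ang err 0.03 tilt [0.001 0.   ] F(lx,ly,z) [ 0.5  0.2 -0.8] open mm 19.1
t 28.77 loader xy mm [-56.2 -75. ] z 115.1 ang err 0.0 tilt [0.002 0.   ] F(lx,ly,z) [ 0.7 -0.5 -0.1] open mm 18.7
```

View pics/s18.png

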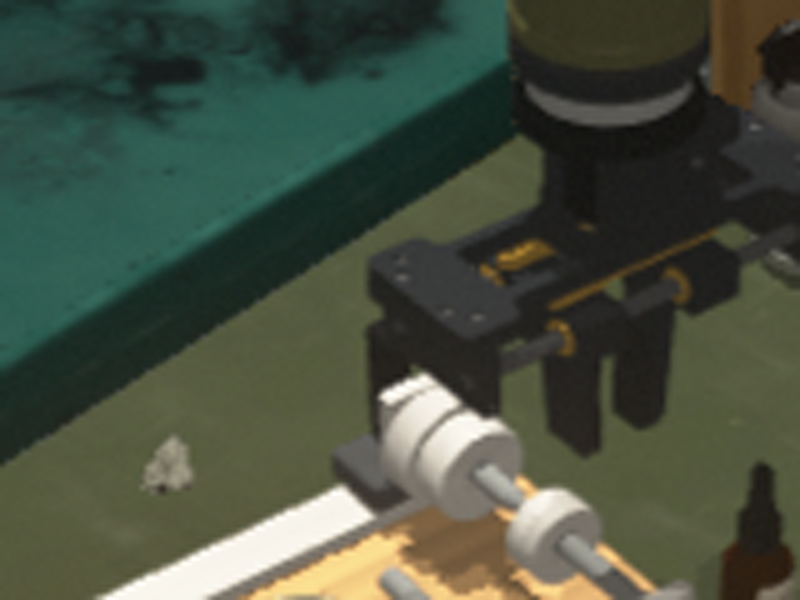

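```bash
python3 -m creep '[{"slide":[0,0,0.03],"turn":0,"hand":0.019},{"slide":[0,0,0.03],"turn":0,"hand":0.019},{"slide":[0,0,0.02],"turn":0,"hand":0.019},{"slide":[0,0,0.015],"turn":0,"hand":0.019},{"slide":[0,0,0],"turn":0,"hand":0.019}]'; python3 -c "from h import *;rep();p=snapshot('scene');save(p,'s19.png',(240,170,400,290),5)"
```

```text
clock: 29.4
tool_pos: [0.4602, 0.0027, 0.0191]
eef_rot: [0.774, 0.633, -0.0, 0.0]
contact_force: [-0.1, -0.6, 0.4]
opening: 0.218
t 29.4 loader xy mm [-56.9 -75.2] z 19.1 ang err 0.03 tilt [-0. -0.] F(lx,ly,z) [ 0.  -0.6  0.4] open mm 19.2
```

View pics/s19.png

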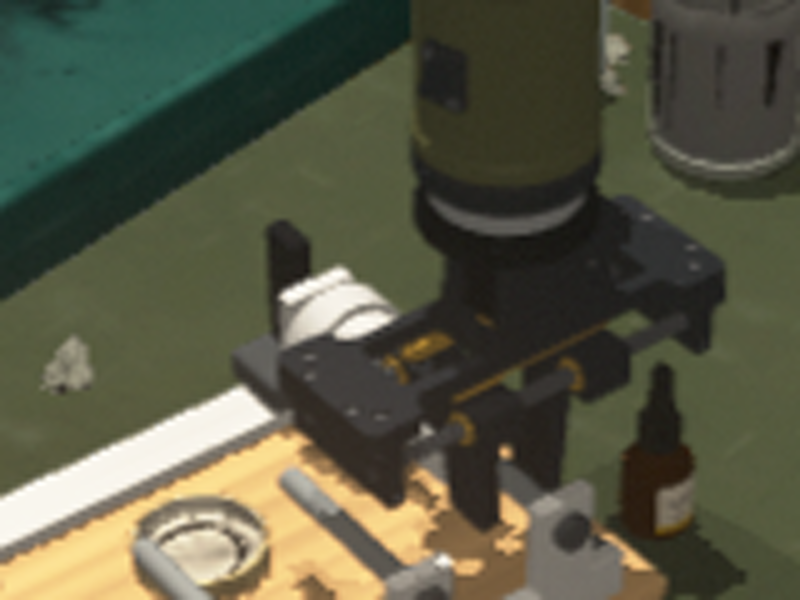

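Final finger position should be x ≈ 2.5. I'll push in steps.

```bash
python3 -m creep '[{"slide":[0,0.008,0],"turn":0,"hand":0.019},{"slide":[0,0.008,0],"turn":0,"hand":0.019},{"slide":[0,0.008,0],"turn":0,"hand":0.019},{"slide":[0,0.006,0],"turn":0,"hand":0.019},{"slide":[0,0.006,0],"turn":0,"hand":0.019}]'; python3 -c "from h import *;rep()"; python3 -m creep '[{"slide":[0,0.006,0],"turn":0,"hand":0.019},{"slide":[0,0.006,0],"turn":0,"hand":0.019},{"slide":[0,0.004,0],"turn":0,"hand":0.019},{"slide":[0,0.002,0],"turn":0,"hand":0.019},{"slide":[0,0.002,0],"turn":0,"hand":0.019}]'; python3 -c "from h import *;rep()"; python3 -m creep '[{"slide":[0,0.002,0],"turn":0,"hand":0.019},{"slide":[0,0.001,0],"turn":0,"hand":0.019},{"slide":[0,0.001,0],"turn":0,"hand":0.019},{"slide":[0,0,0],"turn":0,"hand":0.019}]'; python3 -c "from h import *;rep()"
```

```text
clock: 30.08
tool_pos: [0.4948, -0.0044, 0.0205]
eef_rot: [0.774, 0.633, -0.0, -0.0]
contact_force: [-0.4, -0.3, 0.8]
opening: 0.214
t 30.07 loader xy mm [-21.6 -75.2] z 20.5 ang err 0.04 tilt [-0.  0.] F(lx,ly,z) [-0.3 -0.4  0.8] open mm 18.8
clock: 30.7
tool_pos: [0.514, -0.0082, 0.0204]
eef_rot: [0.774, 0.633, -0.0, -0.0]
contact_force: [-0.1, 0.2, 0.9]
opening: 0.215
t 30.7 loader xy mm [ -2.1 -75.1] z 20.4 ang err 0.06 tilt [-0.  0.] F(lx,ly,z) [-0.1  0.2  0.9] open mm 19.0
clock: 31.2
tool_pos: [0.5182, -0.009, 0.0204]
eef_rot: [0.774, 0.633, 0.0, 0.0]
contact_force: [-1.6, 0.8, 0.5]
opening: 0.215
t 31.2 loader xy mm [  2.2 -75.1] z 20.4 ang err 0.04 tilt [0. 0.] F(lx,ly,z) [-1.7  0.5  0.5] open mm 18.9
```

```bash
python3 -m creep '[{"slide":[0,0.001,0],"turn":0,"hand":0.019},{"slide":[0,0.001,0],"turn":0,"hand":0.019},{"slide":[0,0.001,0],"turn":0,"hand":0.019},{"slide":[0,0,0],"turn":0,"hand":0.019}]'; python3 -c "from h import *;rep()"
```

```text
clock: 31.7
tool_pos: [0.5184, -0.0092, 0.0203]
eef_rot: [0.774, 0.633, -0.002, -0.001]
contact_force: [-5.8, 2.8, 4.4]
opening: 0.213
t 31.7 loader xy mm [  2.5 -75.2] z 20.3 ang err 0.1 tilt [-0.004 -0.   ] F(lx,ly,z) [-6.3  1.6  4.4] open mm 18.8
```

```bash
python3 -m creep '[{"slide":[0,0.0015,0],"turn":0,"hand":0.019},{"slide":[0,0,0],"turn":0,"hand":0.019}]'; python3 -c "from h import *;rep()"; python3 -m creep '[{"slide":[0,-0.008,0],"turn":0,"hand":0.022},{"slide":[0,0,0],"turn":0,"hand":0.022},{"slide":[0,0,-0.03],"turn":0,"hand":0.022},{"slide":[0,0,-0.05],"turn":0,"hand":0.022},{"slide":[0,0,-0.05],"turn":0,"hand":0.022}]'; python3 -m creep '[{"slide":[0.02,-0.05,-0.02],"turn":0,"hand":0.022},{"slide":[0.02,-0.05,-0.02],"turn":0,"hand":0.022},{"slide":[0.02,-0.05,0],"turn":0,"hand":0.022},{"slide":[0,0,0],"turn":0,"hand":0.022},{"slide":[0,0,0],"turn":0,"hand":0.022}]'; python3 - <<'E'
from h import *
rep();p=snapshot("scene");save(p,'s20.png',(200,170,400,320),4)
q=snapshot("top");save(q,'t20.png',(180,120,380,270),4)
E
```

```text
clock: 31.95
tool_pos: [0.5183, -0.0092, 0.0202]
eef_rot: [0.774, 0.634, -0.003, -0.002]
contact_force: [-8.8, 2.7, 6.6]
opening: 0.215
t 31.95 loader xy mm [  2.4 -75.2] z 20.2 ang err 0.13 tilt [-0.007 -0.   ] F(lx,ly,z) [-9.1  0.9  6.6] open mm 19.0
clock: 32.58
tool_pos: [0.5155, -0.0087, 0.1519]
eef_rot: [0.774, 0.633, 0.0, 0.0]
contact_force: [0.4, -0.5, 0.6]
opening: 0.252
clock: 33.2
tool_pos: [0.3811, 0.0802, 0.1907]
eef_rot: [0.774, 0.633, 0.001, 0.001]
contact_force: [-0.2, 0.4, 0.3]
opening: 0.25
t 33.2 loader xy mm [-149.9  -14.9] z 190.7 ang err 0.02 tilt [0.002 0.   ] F(lx,ly,z) [-0.3  0.4  0.3] open mm 22.0
```

View pics/s20.png

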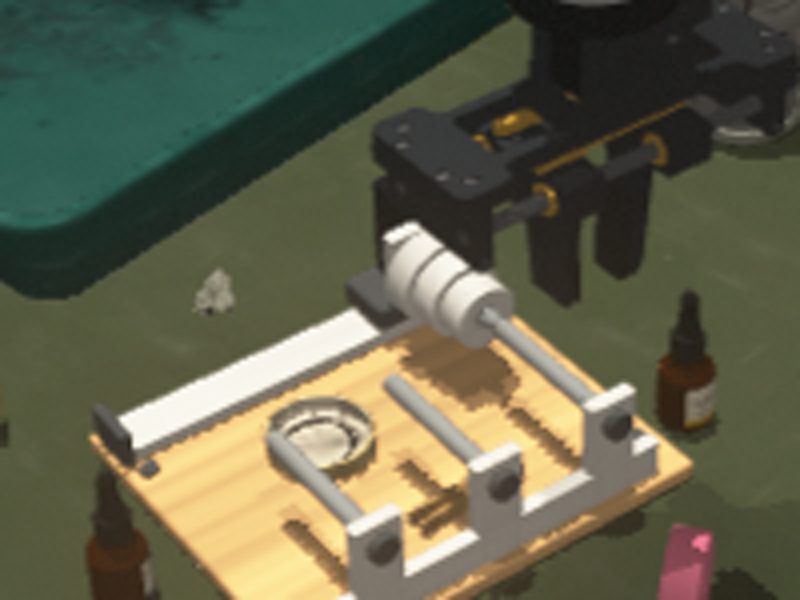

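View pics/t20.png

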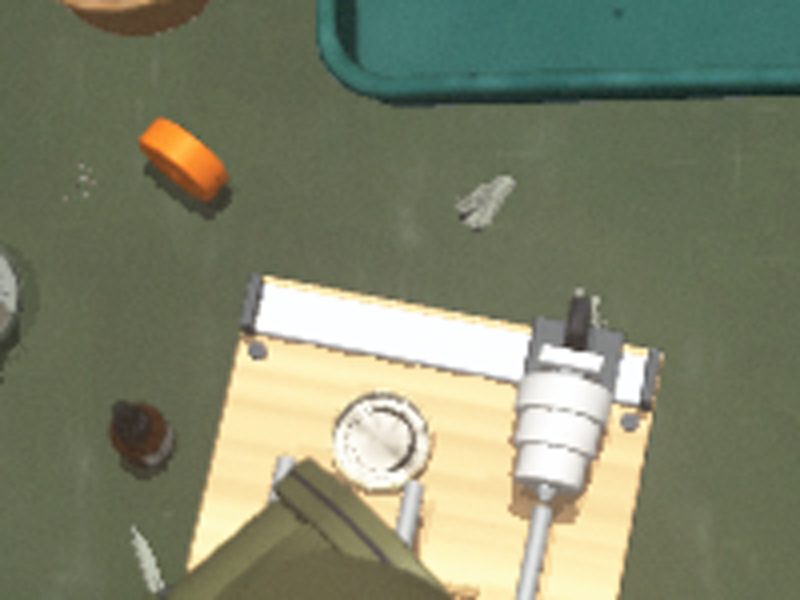

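The top view shows the three rings stepped large, medium, small against the shoulder without visible gaps (crop 565,390 / 555,430 / 550,470). Lid, droppers and the orange ring are where they were. Handing in.

```bash
python3 -c "
from h import *
rep();print(finish_job())"
```

```text
t 33.3 loader xy mm [-149.7  -15.4] z 190.4 ang err -0.08 tilt [0.001 0.   ] F(lx,ly,z) [ 0.2 -0.5 -0.2] open mm 22.1
the job is handed in; nothing more can be done
None
```

All three rings are on the spindle, pushed across large, then medium, then small. I handed the job in at 33.3 s of the 72 s allowed. Before each push I pinched the tab and slid the carriage until the spindle lined up with the rod to about 1 mm in the picture. I then pushed with the fingers straddling the rod, never lifting a ring.

**Seating:** the pushes stopped hard at finger positions 42.5, 22.5 and 2.4 mm, each 20 mm apart as it should be. The contact force was 8–9 N.

**Final pictures:** the stack sits against the shoulder with no visible gaps, and the hand is clear of everything. In the last pictures, the lid, peg, both dropper bottles and the look-alike rings in view appeared where they started. I did not check the ink cup and wash bottle at the end.

**Disagreement:** the fingertips in the pictures were about 29 mm above the reported TCP height, where the description puts them 8 mm below it. I went by the pictures for every height, and the contacts bore that out.

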